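Jack the model bridge up to its plinth

TASK

Fit the crank fully onto the scissor jack's square shaft and wind the jack up until its top is level with the top of the white display plinth beside it, a hair high rather than low. Then slide the tray with the model bridge across the gap, never lifting it or letting it dip, until the whole tray stands squarely on the plinth. Leave the jack at that height with the crank on its shaft, let go of everything, and leave the other things on the table where they are.

Things in the scene. Friction and masses are not known exactly. Their poses are not given: they have to be found in the camera images.
- jack: scissor jack of bright metal on a timber block 66 mm high; it does not shift. Square base plate 140 x 140 mm and equal top plate, joined by crossed links on the left and right. Origin: centre of its foot on the table; x points from the crank side to the far side (roughly away from the robot), z up. Its screw lies along x at y = 0, in the base.
- jack_top (a point): centre of the top face, 140 x 140 mm, of the jack's upper plate, axes as the jack's. Starts 166 mm above the table, moves only up and down. Winding the screw clockwise, as seen from the crank end looking along the jack's +x, raises it 8 mm per turn (43 mm at most). The screw keeps its height by itself when let go (0.1 N m to turn).
- shaft_tip (a point): tip of the jack's screw shaft, on its axis, 94 mm from the jack's centre on the crank side, 84 mm above the table; the shaft turns but does not travel. Its end points along the jack's -x: 12 mm square, 12 mm long, then an 8 mm tapered nose to this tip. Its flats start level and upright; this point's axes turn with the screw about x.
- crank: loose steel crank lying flat on the hardboard, Z-shaped, 0.18 kg: wooden grip (22 mm round, 57 mm long), arm 67 x 18 x 7 mm, square socket (22 mm outside, 26 mm long). Origin: middle of the grip, on its axis; x along the grip towards the socket, y along the arm to the socket, z up. Arm's faces at x = 30, 37 mm. The grip turns on its pin, stiffly (0.09 N m): the lifted crank keeps its attitude.
- crank_seat (a point): bottom of the crank's socket on its axis, at x = 41, y = 45 mm in the crank's frame, axes as the crank's; open mouth at x = 63 mm. Bore 13.6 mm square, 22 mm deep; the shaft's tip touches this point when the crank is fully on. A loose fit: it turns about 8 degrees either way before it drives the shaft; any quarter turn fits.
- tray: plywood tray 210 (x) x 160 (y) mm, walls to 42 mm high, 8 mm thick, with a bamboo truss bridge (180 x 58 mm, to 85 mm high) in its middle; 0.65 kg. On two round-ended battens 10 mm high along y. Origin: centre of its underside; axes as the jack's. At first on the jack's top, middle above the screw within 3 mm, jutting 50 mm over the crank side (26 mm past the shaft's tip), 10 mm on +y and -y.
- plinth_top (a point): centre of the top of the white display plinth, an upright block 250 (x) x 210 (y) mm with a plywood top, fixed; 12 to 24 mm higher than the jack's top at first. It stands to the jack's left (+y) or right (-y), its 250 mm side along the jack's side, 30 to 45 mm from the jack's top plate; axes as the jack's within 2 degrees.
- hardboard: brown hardboard sheet 240 x 200 x 4 mm flat on the table on the jack's other side, with a thin ruler and a pencil on it; the crank lies on it. Origin: centre of its underside. Fixed.
- pliers: pliers with blue handles, 145 mm long, lying on the table; to be left alone. Origin: underside near the joint.
- cutter: green craft knife, 145 x 22 x 18 mm, lying on the table; to be left alone. Origin: underside.
- tape: roll of paper tape, 90 mm across, 25 mm high, lying flat in front of the jack; to be left alone. Origin: centre of its underside.
- tumbler_a: empty glass tumbler, 68 mm across, 100 mm high, at the left; to be left alone. Origin: centre of its foot.
- tumbler_b: the same at the right.
- glue: white glue bottle, 48 mm across, 130 mm high, at the left; to be left alone. Origin: centre of its foot.
Things that resemble listed ones, but are neither listed nor needed, are in the scene too. Of the things like the crank, leave any that is blue or yellow; of the rest the larger one is meant.

How it is judged:
On the way, in this order (a step that is already met when the one before it is completed fails the run):
1. the crank is fully on the jack's shaft (shaft tip within 8 mm of the socket's bottom) (distance between crank_seat and shaft_tip below 0.008 m), for 0.2 s.
2. the jack is wound up until its top is level with the plinth's top within 3 mm, the tray still on it (z of jack_top in the frame of plinth_top between -0.003 and 0.003 m and horizontal distance between tray and jack_top below 0.04 m), for 0.3 s.
At the end, for the whole second after the job is handed in: The tray stands flat and still on the plinth's top, its centre within 22 mm (x) and 27 mm (y) of the plinth's centre and turned less than 0.15 rad from it; the jack's top is still within 4 mm of the plinth's height; the crank is still on the shaft (tip within 12 mm of the socket's bottom) (x of tray in the frame of plinth_top between -0.022 and 0.022 m and y of tray in the frame of plinth_top between -0.027 and 0.027 m and z of tray in the frame of plinth_top between -0.003 and 0.003 m and angle between the x axis of tray and the x axis of plinth_top, either way round below 0.15 rad and angle between tray's own z axis and vertical below 0.03 rad and linear speed of tray below 0.01 m/s and z of jack_top in the frame of plinth_top between -0.004 and 0.004 m and distance between crank_seat and shaft_tip below 0.012 m); the robot touches nothing.
It fails at once if the tray dips into the gap or tips more than 0.06 rad (angle between tray's own z axis and vertical above 0.06 rad).
It fails at once if the tray is lifted: its underside more than 12 mm above the plinth's top (z of tray in the frame of plinth_top above 0.012 m).
It fails at once if a bystander is moved more than 30 mm (distance of any of pliers, cutter, tape, tumbler_a, tumbler_b, glue from where it was at the start of the episode above 0.03 m).
It also fails if it takes over 72 s, if anything falls off the work surface, if the arm or the gripper's body presses on something with over 40 N, if the wrist force passes 120 N, or if a joint passes its speed limit or range.

ROBOT

A 6-joint arm with a two-finger parallel gripper is mounted at the origin on the work surface. World frame = base frame: x ahead of the robot, y to its left, z up, the work surface at z = 0. Lengths are in m, angles in rad, forces in N, time in s.
With the tool pointing down it reaches from about 0.425 to 0.95 m from the base axis. Payload 3.5 kg.
Tool frame: the origin (TCP) lies midway between the tips of the shut fingers; the grasp point (between the pads) lies 19 mm behind it; z points along the fingers, y is the direction in which the jaws open and shut (so a half turn about z gives the same grasp; the last joint's range is limited). The gripper opens to 85 mm and grips with 20 to 120 N. Pads are 22 mm wide; open, the fingers measure 114 mm over their backs; the gripper's body (76 mm by 85 mm) begins 54 mm behind the grasp point. The pads swing forward as they close: fully open they stand 13 mm farther back than shut.
Start: joints at [-1.469, 0.286, 1.577, -0, 1.279, -0.15], TCP at [0.168, -0.654, 0.231] pointing down, gripper open.
Joint ranges: [-2.77, 2.77], [-0.9, 2.22], [0.21, 2.48], [-1.53, 4.67], [0.24, 2.81], [-2.84, 2.84]. Speed limits (rad/s): [2.79, 2.79, 3.14, 3.14, 3.14, 3.14].

INTERFACE

Orientations are given as a unit quaternion [x, y, z, w].
In Python, from plant import ctrl gives the robot as it stands.
- The arm moves only by the tool apply_moves, never from a script. Its argument "moves" is a list that holds one entry, the list of rows, each a list of 7 numbers: the shift along the tool's x, y, z in m, then the turn, a rotation vector about the tool's x, y, z in degrees, then the gripper's target within -1 to 1 (shut at 1, half-way at 0, fully open at -1). In form: [[[tx, ty, tz, ax, ay, az, hand], ...]]. A call has 1 to 12 rows; each row shifts and turns the pose as measured when the row begins, along the tool's axes as they then stand; what a row does not reach is not made up. A row lasts 1/10 s, in which the tool goes at most 50 mm and 8.59 degrees, less where a joint would pass 70% of its speed; a pose out of reach is approached as far as the arm can. A call with a gripper value outside its range is refused whole. The fingers move at their own pace and stop on an object; "force" is the grip in N (left out, the last holds). Time passes only in rows, so rows that do not move let the fingers close. It gives the time, the measured TCP pose, the force and the opening at its end, in the units of the state.
- ctrl.get_state(): the state, without advancing time (a new reading comes with each control period).
- ctrl.read_camera(name): name is "scene" or "top"; returns the picture (480x640x3 uint8, red, green, blue); there is no depth.
- ctrl.get_calibration(name): a dict with "camera_matrix" (3x3 intrinsics, pixels), "cam_to_world" (4x4, takes a point from camera to world coordinates). Camera axes: x right, y up, looking along -z (the intrinsics and any distortion apply to the point x, -y, -z); pixel columns grow to the right and rows downward; lengths in m; the calibration is good to about 2 mm. A picture is of the moment at which its call begins. get_calibration takes no time and is no camera call.
- ctrl.sign_off(): hands the job in, once; it reports no verdict.
The state is a dict: "time": time; "qpos": joint angles; "dq": joint speeds; "joint_efforts": joint torques, N m; "eef_pos": TCP position; "tcp_rot": TCP orientation; "contact_force": force on the tool from outside, world axes, zero at the start; "wrist_torque": the same for the moment, N m; "opening": opening from 0.0 (shut) to 1.0 (fully open).
Only numpy, scipy, OpenCV 4.12 (cv2) and the standard library are available. Lean on these libraries where they do the work, as an engineer would, in place of code of your own. Each camera call takes 0.05 s, during which the arm holds its last target. There are 200 camera calls.

## Working session

There is one attempt and no reset: what is moved stays moved. The work goes in short steps, Python scripts to look and compute and a tool call to move; the robot and the scene stay as the last step left them, time stands still between calls to the robot, and variables do not carry over. Pictures are saved under pics/ and viewed, about 8 in all and at most 12, crops included, and the job is handed in when it is done.

Besides the shell and the picture viewer there is one more tool, called after ">>>" by a JSON object that holds its "method" and its "body", one argument or row to a line. apply_moves: Moves the arm, as the interface text tells. Its arguments: {"type":"object","properties":{"moves":{"type":"array","items":{"type":"array","items":{"type":"array","items":{"type":"number"}}}},"force":{"type":"number"}},"required":["moves"]}

```bash
ls; mkdir -p pics; python3 - <<'E'
from plant import ctrl
import cv2,numpy as np
s=ctrl.get_state(); print(s)
for n in("scene","top"):
    im=ctrl.read_camera(n); cv2.imwrite(f"pics/{n}0.png",im[:,:,::-1]); c=ctrl.get_calibration(n); print(n,c)
E
```

```text
pics
{'time': 0.0, 'qpos': array([-1.46898491e+00,  2.87193913e-01,  1.57815612e+00, -2.86311220e-05,
        1.27859507e+00, -1.49990493e-01]), 'dq': array([ 7.24317483e-04,  2.29496158e-04,  8.65621417e-04, -3.07820579e-04,
        6.35760932e-04, -2.57237900e-05]), 'joint_efforts': array([-2.28478184e-04, -4.05983198e+01, -2.92622405e+01, -1.58297821e-04,
        5.77091021e-03,  1.30130778e-05]), 'eef_pos': array([ 0.16813745, -0.65305466,  0.22993964]), 'tcp_rot': array([ 9.92083732e-01,  1.25572630e-01,  1.46320616e-05, -1.17621405e-03]), 'contact_force': array([ 0.11121189, -0.15227763, -0.30544458]), 'wrist_torque': array([0.03409029, 0.00836996, 0.00909018]), 'opening': 0.997036157633155}
scene {'camera_matrix': array([[487.05425443,   0.        , 310.06113163],
       [  0.        , 487.05425443, 229.52708488],
       [  0.        ,   0.        ,   1.        ]]), 'cam_to_world': array([[-0.88264782, -0.34004286,  0.32450529,  0.88177272],
       [ 0.46989199, -0.62132529,  0.62702185,  0.73419547],
       [-0.01159096,  0.70592191,  0.70819482,  0.94921686],
       [ 0.        ,  0.        ,  0.        ,  1.        ]])}
top {'camera_matrix': array([[590.32450379,   0.        , 327.99929698],
       [  0.        , 590.32450379, 237.40830672],
       [  0.        ,   0.        ,   1.        ]]), 'cam_to_world': array([[-0.02017838,  0.99750735, -0.06761596,  0.41856379],
       [-0.99969456, -0.01916491,  0.01560406,  0.02149609],
       [ 0.01426932,  0.06791017,  0.99758939,  1.49385119],
       [ 0.        ,  0.        ,  0.        ,  1.        ]])}
```

View pics/top0.png

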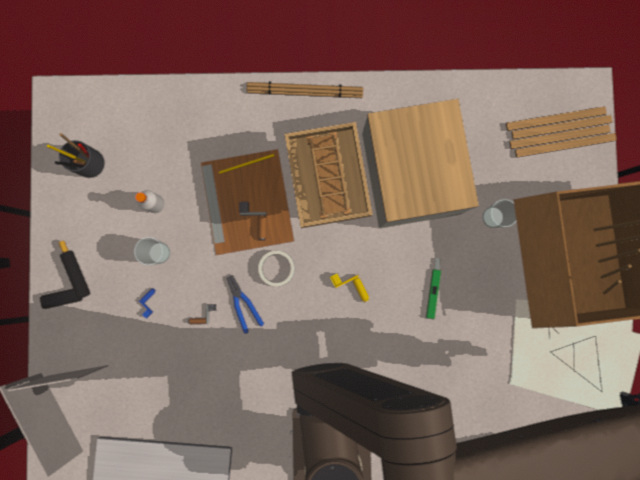

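View pics/scene0.png

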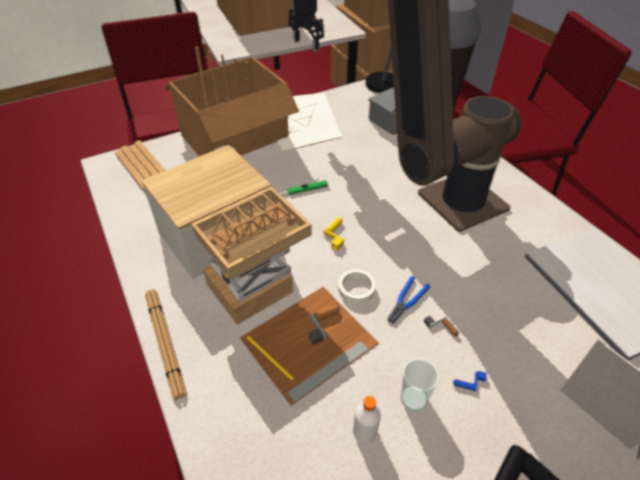

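The plinth is to the jack's right (-y). The target crank lies on the board with its grip at about (262,228) and socket at about (245,208), already pointing roughly +x. I'm viewing crops to get accurate corners.

```bash
python3 - <<'E'
import cv2
a=cv2.imread("pics/top0.png")[90:270,195:435]; cv2.imwrite("pics/c1.png",cv2.resize(a,None,fx=3.3,fy=3.3,interpolation=cv2.INTER_CUBIC))
a=cv2.imread("pics/scene0.png")[140:365,140:440]; cv2.imwrite("pics/c2.png",cv2.resize(a,None,fx=2.66,fy=2.66,interpolation=cv2.INTER_CUBIC))
E
```

```text
(no output)
```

View pics/c1.png

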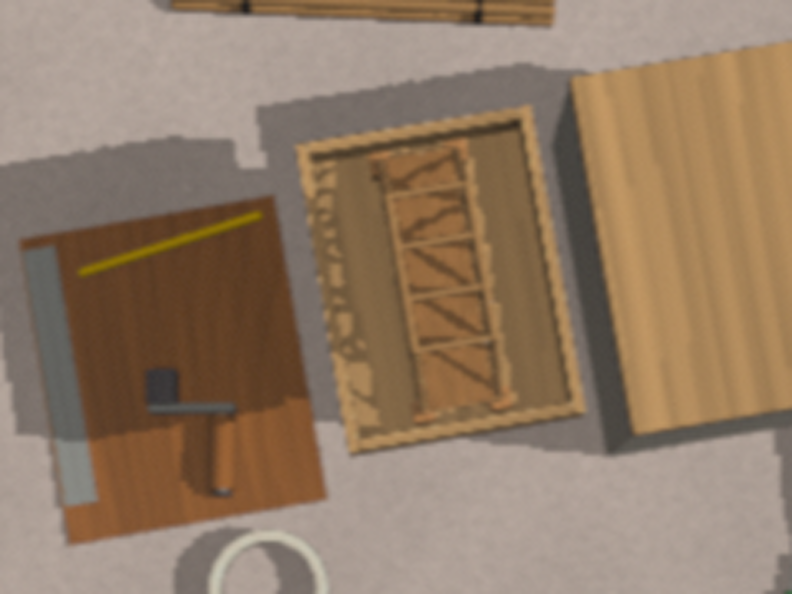

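View pics/c2.png

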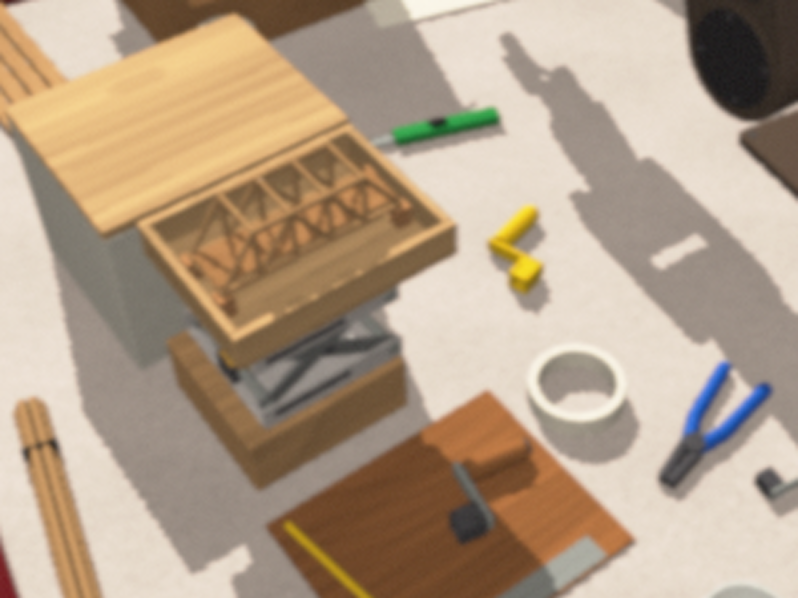

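The top crop shows the tray rim corners at (296,146), (532,106), (585,411), (352,454). The plinth's left edge runs (571,79)-(633,436), the grip runs (224,410)-(221,494), and the socket is at about (162,387). In the scene crop the tray rim is (141,223), (350,123), (456,228), (235,338), the plinth top is (10,108), (236,14), (350,120), (106,234), and the timber block corners are visible.

```bash
cat > h.py <<'E'
from plant import ctrl
import cv2,numpy as np
C={n:ctrl.get_calibration(n) for n in("scene","top")}
def ray(n,p):
    c=C[n];K=c["camera_matrix"];M=c["cam_to_world"]
    d=np.linalg.inv(K)@[p[0],p[1],1.]; d=M[:3,:3]@[d[0],-d[1],-d[2]]
    return M[:3,3],d
def onz(n,p,z):
    o,d=ray(n,p); return o+d*(z-o[2])/d[2]
def tri(p,q):
    o,d=ray("top",p);a,b=ray("scene",q)
    t=np.linalg.lstsq(np.c_[d,-b],a-o,rcond=None)[0]
    x,y=o+d*t[0],a+b*t[1]; return (x+y)/2,(x-y)
def proj(n,X):
    c=C[n];M=c["cam_to_world"];v=M[:3,:3].T@(np.array(X)-M[:3,3]);u=c["camera_matrix"]@[v[0],-v[1],-v[2]];return u[:2]/u[2]
T=lambda c:((c[0]+.5)/3.3-.5+195,(c[1]+.5)/3.3-.5+90)
S=lambda c:((c[0]+.5)/2.66-.5+140,(c[1]+.5)/2.66-.5+140)
E
python3 - <<'E'
from h import *
np.set_printoptions(precision=4,suppress=True)
tt=[(296,146),(532,106),(585,411),(352,454)]; ss=[(235,338),(141,223),(350,123),(456,228)]
P=[]
for a,b in zip(tt,ss):
    x,e=tri(T(a),S(b)); print("tray tri",x,e, onz("top",T(a),.208)[:2],onz("scene",S(b),.208)[:2])
def an(a,b): d=b-a; return np.degrees(np.arctan2(d[1],d[0])),np.hypot(*d)
for n,f,L in(("top",T,tt),("scene",S,ss)):
    p=[onz(n,f(c),.208)[:2] for c in L]; print(n,np.mean(p,0),an(p[3],p[0]),an(p[2],p[1]),an(p[1],p[0]),an(p[2],p[3]))
for a,b in zip([T((571,79)),(459,100),(477,207),T((633,436))],[(10,108),(236,14),(350,120)]and[(106,234),(10,108),(236,14),(350,120)]):
    x,e=tri(a,S(b)); print("plinth",x,e)
for z in(.178,.184,.19):
    p=[onz("top",c,z)[:2] for c in [T((571,79)),(459,100),(477,207),T((633,436))]]; q=[onz("scene",S(c),z)[:2] for c in[(106,234),(10,108),(236,14),(350,120)]]
    print(z,np.mean(p,0),np.mean(q,0),an(p[3],p[0]),an(q[3],q[0]),an(p[1],p[0]),an(q[1],q[0]))
print("block z.066",[onz("scene",S(c),.066)[:2] for c in[(255,458),(404,360),(170,345)]],"z0",[onz("scene",S(c),0)[:2] for c in[(262,488),(405,405)]])
print("grip",[onz("top",T(c),.015)[:2] for c in[(224,410),(221,494)]],"sock",onz("top",T((162,387)),.026)[:2],"arm",[onz("top",T(c),.022)[:2] for c in[(148,408),(235,409)]])
E
```

```text
tray tri [0.7361 0.0931 0.2094] [ 0.0003 -0.0001  0.0001] [0.7366 0.0931] [0.7357 0.092 ]
tray tri [ 0.7597 -0.0648  0.2061] [ 0.0035 -0.0015  0.001 ] [ 0.7611 -0.0655] [ 0.7584 -0.0615]
tray tri [ 0.5544 -0.0957  0.2073] [ 0.0011 -0.0006  0.0002] [ 0.5548 -0.0959] [ 0.5542 -0.0945]
tray tri [0.5299 0.0595 0.1987] [ 0.0001 -0.0001  0.    ] [0.5291 0.0592] [0.5342 0.0679]
top [ 0.6454 -0.0023] (np.float64(9.28033650656581), np.float64(0.21018289477124463)) (np.float64(8.385399035405314), np.float64(0.20852954174679691)) (np.float64(98.81254355210079), np.float64(0.1605036806055039)) (np.float64(99.41456266599086), np.float64(0.15724174584268466))
scene [0.6456 0.001 ] (np.float64(6.817100692728327), np.float64(0.20288846769106963)) (np.float64(9.171260173723239), np.float64(0.20679360199067628)) (np.float64(98.41375375515388), np.float64(0.15515320964228033)) (np.float64(97.02460956260218), np.float64(0.16358835411605377))
plinth [ 0.7854 -0.094   0.1801] [ 0.0029 -0.0012  0.0009]
plinth [ 0.8139 -0.303   0.1785] [ 0.003  -0.0011  0.0012]
plinth [ 0.5707 -0.3355  0.1812] [-0.0024  0.0
[... 547 characters left out ...]
float64(97.65942675888188), np.float64(0.20989663967274733)) (np.float64(97.86954356423752), np.float64(0.20750515735182665))
0.19 [ 0.676  -0.2141] [ 0.6796 -0.2028] (np.float64(8.297796378049934), np.float64(0.24753601235626368)) (np.float64(8.547322854997303), np.float64(0.24351417049835672)) (np.float64(97.65942675888192), np.float64(0.20893517179675702)) (np.float64(97.86954356423752), np.float64(0.205878127156819))
block z.066 [array([0.7406, 0.099 ]), array([0.5859, 0.0643]), array([ 0.7618, -0.0512])] z0 [array([0.7365, 0.0839]), array([0.5867, 0.0625])]
grip [array([0.5812, 0.1617]), array([0.5171, 0.1648])] sock [0.5983 0.2073] arm [array([0.583 , 0.2186]), array([0.581 , 0.1527])]
```

```bash
python3 - <<'E'
from h import *
a=cv2.imread("pics/scene0.png")[250:330,195:300]; a=cv2.resize(a,None,fx=7.4,fy=7.4,interpolation=cv2.INTER_CUBIC)
u=np.array([.9888,.1495]);v=np.array([-.1495,.9888]);c=np.array([.6603,.0007])
for h,z,col in((.070,.066,(0,0,255)),(.07,.166,(0,255,0))):
  P=[np.r_[c+h*(i*u+j*v),z] for i,j in((-1,1),(1,1),(1,-1))]
  q=[((proj("scene",X)-[195,250]+.5)*7.4).astype(int) for X in P]; print(q)
  cv2.polylines(a,[np.array(q)],False,col,1)
cv2.imwrite("pics/c3.png",a)
E
```

```text
[array([726, 172]), array([347, 388]), array([124, 108])]
[array([713, -43]), array([307, 175]), array([  73, -106])]
```

View pics/c3.png

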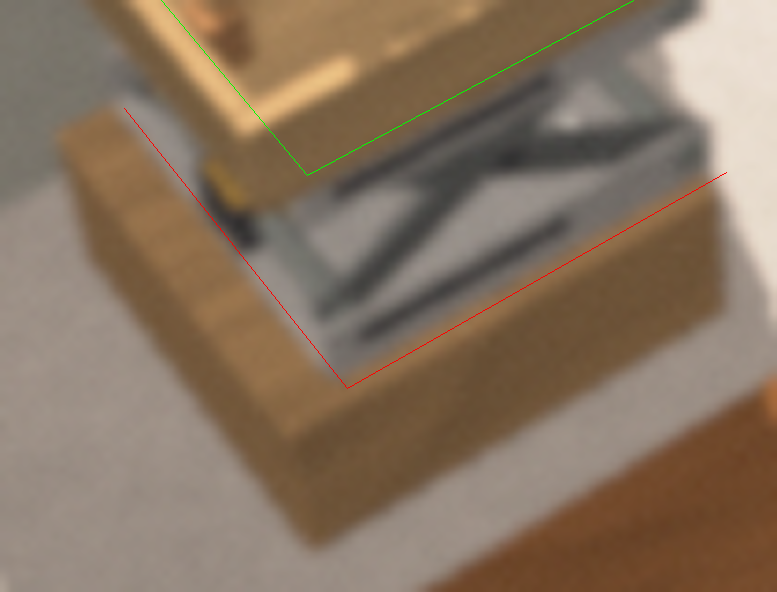

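The base plate edge at z=66 mm matches the prediction within about 1-2 mm, with the jack slightly to -y. Next I need the clearance to the open box and a helper for pose differences.

```bash
cat >> h.py <<'E'
from scipy.spatial.transform import Rotation as R
def target(pos,yaw,tilt): # returns shift after rotation, rotvec; rotate first, then shift
    s=ctrl.get_state(); r=R.from_quat(s["tcp_rot"]); 
    d=np.array([np.cos(yaw),np.sin(yaw),0]);up=np.array([0,0,1.])
    z=np.sin(tilt)*d-np.cos(tilt)*up; x=np.cos(tilt)*d+np.sin(tilt)*up; y=np.cross(z,x)
    G=R.from_matrix(np.c_[x,y,z])
    rv=(r.inv()*G).as_rotvec(degrees=True)
    dw=np.array(pos)-s["eef_pos"]
    print("t %.2f"%s["time"],"eef",s["eef_pos"].round(4),"F",s["contact_force"].round(1),"open %.3f"%s["opening"],"q",s["qpos"].round(2))
    print(" rotvec deg",rv.round(2)," shift now(tool)",(r.inv().apply(dw)*1e3).round(1)," shift after rot",(G.inv().apply(dw)*1e3).round(1),"mm")
E
python3 - <<'E'
from h import *
np.set_printoptions(precision=3,suppress=True)
print("tcp px",proj("top",[.168,-.654,.23]),proj("scene",[.168,-.654,.23]))
for a,b in(((515,198),(170,85)),((530,327),(196,152)),((558,191),(240,62)),((562,326),(299,108))): print("box",*tri(a,b))
for a in((170,85),(196,152),(299,108),(197,47),(232,50)): print([onz("scene",a,z) for z in(.1,.2,.3)])
target([.66,-.23,.25],np.radians(14.4),0)
E
```

```text
tcp px [639.684 389.329] [305.843  48.922]
box [ 0.622 -0.388  0.341] [-0.106  0.032 -0.025]
box [ 0.452 -0.523  0.039] [-0.329  0.062  0.008]
box [ 0.532 -0.407  0.391] [ 0.077 -0.041  0.028]
box [ 0.279 -0.535  0.107] [ 0.031 -0.018  0.005]
[array([ 0.588, -0.888,  0.1  ]), array([ 0.622, -0.697,  0.2  ]), array([ 0.657, -0.506,  0.3  ])]
[array([ 0.636, -0.463,  0.1  ]), array([ 0.665, -0.322,  0.2  ]), array([ 0.694, -0.181,  0.3  ])]
[array([ 0.26 , -0.532,  0.1  ]), array([ 0.333, -0.383,  0.2  ]), array([ 0.407, -0.234,  0.3  ])]
[array([ 0.406, -1.132,  0.1  ]), array([ 0.462, -0.912,  0.2  ]), array([ 0.518, -0.692,  0.3  ])]
[array([ 0.295, -1.039,  0.1  ]), array([ 0.364, -0.83 ,  0.2  ]), array([ 0.433, -0.621,  0.3  ])]
t 0.10 eef [ 0.168 -0.653  0.23 ] F [-0.3  0.3  0.1] open 1.002 q [-1.47  0.29  1.58 -0.    1.28 -0.15]
 rotvec deg [-0.12 -0.02  0.03]  shift now(tool) [ 581.7 -287.3  -19.2]  shift after rot [ 581.6 -287.5  -20. ] mm
```

>>> {"method": "apply_moves", "body": {
  "moves": [
    [[0,0,-0.05,0,0,0,1],[0,0,-0.05,0,0,0,1],[0.01,-0.01,-0.04,0,0,0,1],[0.037,-0.032,0,0,0,0,1],[0.037,-0.032,0,0,0,0,1],[0.037,-0.032,0,0,0,0,1],[0.037,-0.032,0,0,0,0,1],[0.037,-0.032,0,0,0,0,1],[0.037,-0.032,0,0,0,0,1],[0.037,-0.032,0,0,0,0,1],[0.037,-0.032,0,0,0,0,1],[0.037,-0.032,0,0,0,0,1]]
  ]
}}

```text
time: 1.3
eef_pos: [0.4285, -0.2722, 0.3703]
tcp_rot: [0.993, 0.119, 0.0, -0.009]
contact_force: [0.3, -0.0, 0.5]
opening: -0.006
```

```bash
python3 -c "
from h import *
target([.66,-.23,.20],np.radians(10),0)"
```

```text
t 1.30 eef [ 0.4285 -0.2722  0.3703] F [ 0.3 -0.   0.5] open -0.006 q [-0.77 -0.16  1.79  0.01  1.52  0.56]
 rotvec deg [-0.99 -0.11  3.71]  shift now(tool) [234.5  16.8 170.6]  shift after rot [235.4  -1.4 170.3] mm
```

>>> {"method": "apply_moves", "body": {
  "moves": [
    [[0.04,0.003,0.02,-0.5,0,2,1],[0.04,0.002,0.02,-0.5,0,1.7,1],[0.04,0,0.025,0,0,0,1],[0.04,0,0.03,0,0,0,1],[0.04,0,0.03,0,0,0,1],[0.035,0,0.03,0,0,0,1],[0,0,0.015,0,0,0,1],[0,0,0,0,0,0,1]]
  ]
}}

```text
time: 2.1
eef_pos: [0.6691, -0.2219, 0.1946]
tcp_rot: [0.996, 0.091, 0.0, 0.001]
contact_force: [0.0, -0.5, 0.7]
opening: -0.001
```

>>> {"method": "apply_moves", "body": {
  "moves": [
    [[0,0,0.004,0,0,0,1],[0,0,0.003,0,0,0,1],[0,0,0.002,0,0,0,1],[0,0,0,0,0,0,1]]
  ]
}}

```text
time: 2.5
eef_pos: [0.6678, -0.2239, 0.1899]
tcp_rot: [0.996, 0.09, 0.002, 0.003]
contact_force: [-0.2, -0.9, -0.4]
opening: 0.001
```

>>> {"method": "apply_moves", "body": {
  "moves": [
    [[0,0,0.002,0,0,0,1],[0,0,0.001,0,0,0,1],[0,0,0,0,0,0,1]]
  ]
}}

```text
time: 2.8
eef_pos: [0.6682, -0.2251, 0.1904]
tcp_rot: [0.996, 0.089, 0.005, 0.004]
contact_force: [-0.0, -0.0, 0.5]
opening: 0.003
```

>>> {"method": "apply_moves", "body": {
  "moves": [
    [[0,0,0.002,0,0,0,1],[0,0,0.001,0,0,0,1],[0,0,0,0,0,0,1]]
  ]
}}

```text
time: 3.1
eef_pos: [0.6683, -0.2252, 0.1877]
tcp_rot: [0.996, 0.089, 0.005, 0.004]
contact_force: [0.4, -0.1, -0.5]
opening: 0.002
```

>>> {"method": "apply_moves", "body": {
  "moves": [
    [[0,0,0.004,0,0,0,1],[0,0,0,0,0,0,1]]
  ]
}}

```text
time: 3.3
eef_pos: [0.6688, -0.2254, 0.1839]
tcp_rot: [0.996, 0.089, 0.005, 0.005]
contact_force: [0.5, 0.3, 0.4]
opening: 0.005
```

>>> {"method": "apply_moves", "body": {
  "moves": [
    [[0,0,0.003,0,0,0,1],[0,0,0,0,0,0,1]]
  ]
}}

```text
time: 3.5
eef_pos: [0.6693, -0.2256, 0.1841]
tcp_rot: [0.996, 0.089, 0.006, 0.005]
contact_force: [0.3, -0.1, -1.3]
opening: -0.0
```

>>> {"method": "apply_moves", "body": {
  "moves": [
    [[0,0,0.003,0,0,0,1],[0,0,0,0,0,0,1]]
  ]
}}

```text
time: 3.7
eef_pos: [0.6699, -0.2258, 0.1838]
tcp_rot: [0.996, 0.089, 0.007, 0.006]
contact_force: [-0.5, 0.3, -0.3]
opening: -0.0
```

>>> {"method": "apply_moves", "body": {
  "moves": [
    [[0,0,0.006,0,0,0,1]]
  ]
}}

```text
time: 3.8
eef_pos: [0.6704, -0.226, 0.1832]
tcp_rot: [0.996, 0.09, 0.007, 0.006]
contact_force: [-13.8, 5.1, 31.7]
opening: -0.0
```

>>> {"method": "apply_moves", "body": {
  "moves": [
    [[0,0,0.006,0,0,0,1]]
  ]
}}

```text
time: 3.9
eef_pos: [0.6704, -0.226, 0.1833]
tcp_rot: [0.996, 0.09, 0.007, 0.006]
contact_force: [-11.3, 4.2, 21.2]
opening: 0.001
```

Contact with the plinth top came at TCP z ≈ 0.1835, so the jack needs about 17.5 mm plus a hair, or about 2.25 turns. Now to the crank.

>>> {"method": "apply_moves", "body": {
  "moves": [
    [[0,0,-0.03,0,0,0,1],[0,0,-0.05,0,0,0,1],[0,0,-0.05,0,0,0,0],[-0.02,-0.02,-0.02,0,0,0,-1],[-0.02,-0.045,0,0,0,0,-1],[-0.02,-0.045,0,0,0,0,-1],[-0.02,-0.045,0,0,0,0,-1],[-0.02,-0.045,0,0,0,0,-1],[-0.02,-0.045,0,0,0,0,-1],[-0.02,-0.045,0,0,0,0,-1]]
  ]
}}

```text
time: 4.9
eef_pos: [0.4754, 0.0373, 0.3259]
tcp_rot: [0.996, 0.085, 0.004, 0.004]
contact_force: [0.6, -1.0, 0.6]
opening: 1.001
```

```bash
python3 -c "
from h import *
target([.539,.1637,.12],np.radians(-2.2),np.radians(22))"
```

```text
t 4.90 eef [0.4754 0.0373 0.3259] F [ 0.6 -1.   0.6] open 1.001 q [-0.13 -0.23  1.93 -0.01  1.43  1.27]
 rotvec deg [-1.81 21.47 11.91]  shift now(tool) [  82.7 -115.7  205.4]  shift after rot [ -22.7 -128.7  212.9] mm
```

>>> {"method": "apply_moves", "body": {
  "moves": [
    [[0,-0.03,0,-0.4,5.4,3.0,-1],[0,-0.035,0,-0.4,5.4,3.0,-1],[0,-0.035,0,-0.5,5.4,3.0,-1],[0,-0.03,0,-0.5,5.4,3.0,-1],[0,0,0,0,0,0,-1]]
  ]
}}

```text
time: 5.4
eef_pos: [0.4586, 0.1752, 0.3204]
tcp_rot: [0.98, -0.022, 0.198, 0.001]
contact_force: [-0.3, 0.4, 0.4]
opening: 1.001
```

```bash
python3 -c "
from h import *
target([.539,.1637,.12],np.radians(-2.2),np.radians(22))"
```

```text
t 5.40 eef [0.4586 0.1752 0.3204] F [-0.3  0.4  0.4] open 1.001 q [ 0.2  -0.4   2.11 -0.1   1.05  1.85]
 rotvec deg [-0.3  -0.81 -0.4 ]  shift now(tool) [ -3.1   9.5 216. ]  shift after rot [-1.000e-01  8.400e+00  2.161e+02] mm
```

>>> {"method": "apply_moves", "body": {
  "moves": [
    [[0,0.004,0.045,0,-0.8,0,-1],[0,0.004,0.045,0,0,0,-1],[0,0,0.045,0,0,0,-1],[0,0,0.045,0,0,0,-1],[0,0,0.03,0,0,0,-1],[0,0,0,0,0,0,-1]]
  ]
}}

```text
time: 6.0
eef_pos: [0.5419, 0.1638, 0.1211]
tcp_rot: [0.981, -0.019, 0.192, 0.001]
contact_force: [-0.1, 0.2, -1.2]
opening: 0.999
```

```bash
python3 -c "
from h import *
target([.539,.1637,.0099],np.radians(-2.2),np.radians(22))"
```

```text
t 6.00 eef [0.5419 0.1638 0.1211] F [-0.1  0.2 -1.2] open 0.999 q [ 0.14 -0.    2.15 -0.11  0.61  1.83]
 rotvec deg [-0.35 -0.14 -0.08]  shift now(tool) [-44.6   0.9 101.9]  shift after rot [-44.4   0.2 102. ] mm
```

>>> {"method": "apply_moves", "body": {
  "moves": [
    [[-0.0105,0,0.024,0,0,0,-1],[-0.0105,0,0.024,0,0,0,-1],[-0.0105,0,0.024,0,0,0,-1],[-0.0105,0,0.024,0,0,0,-1],[0,0,0,0,0,0,-1]]
  ]
}}

```text
time: 6.5
eef_pos: [0.5437, 0.1616, 0.0187]
tcp_rot: [0.981, -0.02, 0.195, 0.001]
contact_force: [-0.1, 0.3, -0.4]
opening: 0.999
```

```bash
python3 -c "
from h import *
target([.539,.1637,.0099],np.radians(-2.2),np.radians(22))
cv2.imwrite('pics/c4.png',cv2.resize(ctrl.read_camera('scene')[220:370,230:430,::-1],None,fx=4,fy=4,interpolation=cv2.INTER_CUBIC))"
```

```text
t 6.50 eef [0.5437 0.1616 0.0187] F [-0.1  0.3 -0.4] open 0.999 q [ 0.14  0.19  2.18 -0.17  0.39  1.89]
 rotvec deg [-0.26 -0.43 -0.17]  shift now(tool) [-7.8 -1.8  6.4]  shift after rot [-7.7 -1.9  6.4] mm
```

View pics/c4.png

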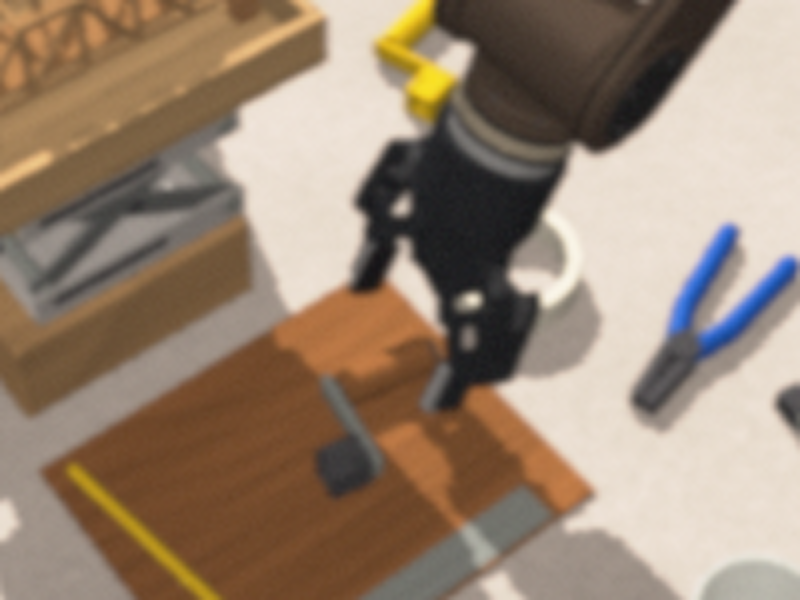

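The fingers straddle the wooden grip, which lies centrally between them. I'll finish the descent and close.

>>> {"method": "apply_moves", "body": {
  "moves": [
    [[-0.004,-0.001,0.003,0,0,0,-1],[-0.004,-0.001,0.003,0,0,0,-1],[0,0,0,0,0,0,-1]]
  ],
  "force": 80
}}

```text
time: 6.85
eef_pos: [0.5444, 0.1646, 0.0181]
tcp_rot: [0.979, -0.02, 0.201, 0.0]
contact_force: [-0.0, 0.4, -0.5]
opening: 1.0
```

```bash
python3 - <<'E'
from h import *
target([.539,.1637,.0099],np.radians(-2.2),np.radians(22))
from scipy.optimize import least_squares
s=ctrl.get_state()
D=[((.1681,-.6531,.2299),(.2872,1.5782,1.2786)),((.4285,-.2722,.3703),(-.16,1.79,1.52)),((.4754,.0373,.3259),(-.23,1.93,1.43)),((.4586,.1752,.3204),(-.4,2.11,1.05)),((.5419,.1638,.1211),(0,2.15,.61)),((.5437,.1616,.0187),(.19,2.18,.39)),(s["eef_pos"],s["qpos"][[1,2,4]])]
def fk(p,q):
    h,a,b,e,l=p; A=q[0];B=q[0]+q[1];Cc=B+q[2]
    r=a*np.sin(A)+b*np.sin(B)+e*np.cos(B)+l*np.sin(Cc); z=h+a*np.cos(A)+b*np.cos(B)-e*np.sin(B)+l*np.cos(Cc); return np.array([r,z])
f=lambda p:np.concatenate([fk(p,q)-[np.hypot(x[0],x[1]),x[2]] for x,q in D])
o=least_squares(f,[.3,.4,.4,0,.2]);print(o.x,np.abs(o.fun).max())
for tilt in(22,15,10):
  t=np.radians(tilt)
  for rr,z in((.52,.030),(.52,.075),(.52,.12)):
    g=lambda q:np.r_[(fk(o.x,q)-[rr,z])*10,q.sum()-np.pi+t]
    w=least_squares(g,[.1,2.2,.6]); print(tilt,z,w.x.round(3),"err",np.abs(w.fun).max().round(4))
E
```

```text
t 6.85 eef [0.5444 0.1646 0.0181] F [-0.   0.4 -0.5] open 1.000 q [ 0.14  0.19  2.19 -0.18  0.37  1.91]
 rotvec deg [-0.38 -1.23 -0.22]  shift now(tool) [-8.1  1.1  5.4]  shift after rot [-8.   1.1  5.6] mm
[0.25572698 0.4516139  0.58225601 0.03098882 0.26115517] 0.0047405139738454505
22 0.03 [0.073 2.285 0.4  ] err 0.0
22 0.075 [-0.025  2.275  0.507] err 0.0
22 0.12 [-0.11   2.256  0.612] err 0.0
15 0.03 [0.112 2.216 0.552] err 0.0
15 0.075 [0.022 2.205 0.652] err 0.0
15 0.12 [-0.056  2.184  0.751] err 0.0
10 0.03 [0.145 2.165 0.657] err 0.0
10 0.075 [0.061 2.154 0.752] err 0.0
10 0.12 [-0.013  2.133  0.848] err 0.0
```

>>> {"method": "apply_moves", "body": {
  "moves": [
    [[-0.009,0.001,0.007,0,-1.2,0,-1],[0,0,0,0,0,0,-1]]
  ]
}}

```text
time: 7.05
eef_pos: [0.5395, 0.1642, 0.0094]
tcp_rot: [0.981, -0.02, 0.192, -0.0]
contact_force: [-0.3, -0.5, -0.8]
opening: 0.998
```

```bash
python3 -c "
from h import *
target([.539,.1637,.0099],np.radians(-2.2),np.radians(22))"
```

```text
t 7.05 eef [0.5395 0.1642 0.0094] F [-0.3 -0.5 -0.8] open 0.998 q [ 0.14  0.21  2.19 -0.17  0.37  1.9 ]
 rotvec deg [-0.42 -0.12 -0.19]  shift now(tool) [-0.2  0.5 -0.7]  shift after rot [-0.2  0.5 -0.7] mm
```

>>> {"method": "apply_moves", "body": {
  "moves": [
    [[0,0,0,0,0,0,1],[0,0,0,0,0,0,1],[0,0,0,0,0,0,1],[0,0,0,0,0,0,1],[0,0,0,0,0,0,1],[0,0,0,0,0,0,1]]
  ],
  "force": 90
}}

```text
time: 7.65
eef_pos: [0.54, 0.1643, 0.0102]
tcp_rot: [0.981, -0.02, 0.192, -0.0]
contact_force: [-0.5, 0.7, -1.0]
opening: 0.221
```

>>> {"method": "apply_moves", "body": {
  "moves": [
    [[0.006,0,-0.014,0,0,0,1],[0.011,0,-0.028,0,0,0,1],[0.011,0,-0.028,0,0,0,1],[0,0,0,0,0,0,1]]
  ]
}}

```text
time: 8.05
eef_pos: [0.5353, 0.163, 0.0827]
tcp_rot: [0.982, -0.019, 0.186, 0.001]
contact_force: [1.0, -0.6, -1.7]
opening: 0.217
```

```bash
python3 -c "
from h import *
target([.539,.1637,.0799],np.radians(-2.2),np.radians(22))
a=cv2.resize(ctrl.read_camera('scene')[220:345,260:400,::-1],None,fx=2.8,fy=4,interpolation=cv2.INTER_CUBIC)
b=cv2.resize(ctrl.read_camera('top')[150:290,200:340,::-1],None,fx=2.8,fy=3.5714,interpolation=cv2.INTER_CUBIC)
cv2.imwrite('pics/c5.png',np.hstack([a,b]))"
```

```text
t 8.05 eef [0.5353 0.163  0.0827] F [ 1.  -0.6 -1.7] open 0.217 q [ 0.14  0.05  2.18 -0.12  0.54  1.84]
 rotvec deg [-0.27  0.58 -0.12]  shift now(tool) [ 2.4 -0.9  4. ]  shift after rot [ 2.4 -0.9  4. ] mm
```

View pics/c5.png

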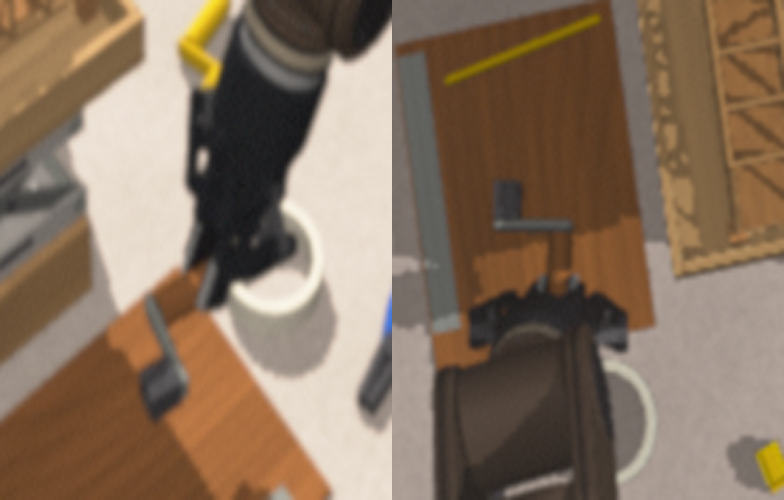

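```bash
python3 - <<'E'
from h import *
np.set_printoptions(precision=4,suppress=True)
t=lambda x,y:(200+(x-392+.5)/2.8-.5,150+(y+.5)/3.5714-.5); s=lambda x,y:(260+(x+.5)/2.8-.5,220+(y+.5)/4-.5)
print("socket",tri(t(508,201),s(163,387)))
print("arm at socket",tri(t(497,223),s(180,386)),"arm at grip",tri(t(571,227),s(153,300)))
st=ctrl.get_state();r=R.from_quat(st["tcp_rot"]);print(r.as_matrix())
# crank origin in tool at grasp
g=np.array([.549,.1632,.015])-np.array([.540,.1643,.0102]); r0=R.from_quat([.981,-.02,.192,0]); gl=r0.inv().apply(g);print("grip in tool",gl*1e3)
o=st["eef_pos"]+r.apply(gl);print("origin now",o)
Cr=r*(r0.inv()*R.from_euler('z',-2.2,degrees=True)); print(Cr.as_matrix()); print("pred socket centre",o+Cr.apply([.05,.045,0]))
E
```

```text
socket (array([0.5936, 0.2064, 0.0839]), array([ 0.0005, -0.0003,  0.    ]))
arm at socket (array([0.5806, 0.2145, 0.0858]), array([-0.0035,  0.0022, -0.0001])) arm at grip (array([0.5742, 0.153 , 0.0859]), array([ 0.0017, -0.0011,  0.0001]))
[[ 0.9333 -0.039   0.357 ]
 [-0.0377 -0.9992 -0.0106]
 [ 0.3571 -0.0036 -0.934 ]]
grip in tool [10.181   0.7089 -1.0459]
origin now [0.5411 0.1613 0.0827]
[[ 0.9991  0.0379  0.0213]
 [-0.038   0.9993  0.0033]
 [-0.0212 -0.0041  0.9998]]
pred socket centre [0.5927 0.2044 0.0814]
```

The crank is held level, and the measured socket centre agrees with the prediction to about 2 mm. Computing the pre-mount pose.

```bash
cat >> h.py <<'E'
JY=np.radians(8.6); U=np.array([np.cos(JY),np.sin(JY),0]);V=np.array([-np.sin(JY),np.cos(JY),0])
TIP=np.array([.5676,-.0148,.084])
E
python3 - <<'E'
from h import *
np.set_printoptions(precision=4,suppress=True)
st=ctrl.get_state();r=R.from_quat(st["tcp_rot"])
ol=r.inv().apply(np.array([.593,.2055,.083])-st["eef_pos"]); print("socket centre in tool",ol.tolist())
open("h.py","a").write(f"OL=np.array({ol.tolist()})\n")
d=U;t=np.radians(22);up=np.array([0,0,1.])
z=np.sin(t)*d-np.cos(t)*up;x=np.cos(t)*d+np.sin(t)*up;G=np.c_[x,np.cross(z,x),z]
seat=TIP+.009*U-G@ol; pre=seat-.042*U; print("seat tcp",seat,"pre",pre,np.hypot(*pre[:2]))
target([.475,.1,.0827],JY,t); target(pre,JY,t)
E
```

```text
socket centre in tool [0.057092695359546544, -0.045465195914618756, 0.016737425649066183]
seat tcp [ 0.5248 -0.0673  0.0781] pre [ 0.4832 -0.0735  0.0781] 0.4887940813309218
t 8.15 eef [0.532  0.1624 0.0781] F [-0.1  0.1 -2.2] open 0.223 q [ 0.14  0.06  2.18 -0.12  0.54  1.84]
 rotvec deg [  3.77   1.05 -10.16]  shift now(tool) [-49.2  64.6 -24. ]  shift after rot [-59.1  53.2 -28.9] mm
t 8.15 eef [0.532  0.1624 0.0781] F [-0.1  0.1 -2.2] open 0.223 q [ 0.14  0.06  2.18 -0.12  0.54  1.84]
 rotvec deg [  3.77   1.05 -10.16]  shift now(tool) [-36.6 237.7 -15. ]  shift after rot [-77.4 226.  -31.3] mm
```

```bash
python3 - <<'E'
from h import *
for i in range(3):
    s=ctrl.get_state(); print(s["time"],s["eef_pos"].round(4),s["tcp_rot"].round(4),s["dq"].round(3))
E
```

```text
8.15 [0.532  0.1624 0.0781] [ 0.9832 -0.0195  0.1816  0.0018] [-0.001  0.03   0.028  0.003  0.002  0.   ]
8.15 [0.532  0.1624 0.0781] [ 0.9832 -0.0195  0.1816  0.0018] [-0.001  0.03   0.028  0.003  0.002  0.   ]
8.15 [0.532  0.1624 0.0781] [ 0.9832 -0.0195  0.1816  0.0018] [-0.001  0.03   0.028  0.003  0.002  0.   ]
```

```bash
cat >> h.py <<'E'
OL=R.from_quat([.9826,-.0192,.184,.0015]).inv().apply([.0585,.0427,.001])
def mount(dx,tilt=22.0,dv=0,dz=0):
    t=np.radians(tilt);up=np.array([0,0,1.])
    z=np.sin(t)*U-np.cos(t)*up;x=np.cos(t)*U+np.sin(t)*up;G=np.c_[x,np.cross(z,x),z]
    p=TIP+.009*U-dx*U+dv*V+dz*up-G@OL; target(p,JY,t)
    s=ctrl.get_state(); q=s["eef_pos"]+R.from_quat(s["tcp_rot"]).apply(OL)-TIP-.009*U
    print(" socket rel seated u,v,z mm",(np.array([q@U,q@V,q[2]])*1e3).round(1))
E
python3 -c "
from h import *
print(OL);mount(.042)"
```

```text
[ 0.05326838 -0.04491265  0.01979581]
t 8.15 eef [0.532  0.1624 0.0781] F [-0.1  0.1 -2.2] open 0.223 q [ 0.14  0.06  2.18 -0.12  0.54  1.84]
 rotvec deg [  3.77   1.05 -10.16]  shift now(tool) [-33.  236.6 -18.1]  shift after rot [-73.6 225.4 -34.4] mm
 socket rel seated u,v,z mm [ 46.5 214.   -5.2]
```

>>> {"method": "apply_moves", "body": {
  "moves": [
    [[-0.025,0,-0.01,0,0.5,0,1],[-0.03,0,-0.012,0,0.5,0,1],[0,0.04,0,0.9,0,-2.5,1],[0,0.04,0,0.9,0,-2.5,1],[0,0.04,0,0.9,0,-2.5,1],[0,0.04,0,0.9,0,-2.5,1],[0,0.03,0,0,0,0,1],[0,0,0,0,0,0,1],[0,0,0,0,0,0,1]]
  ]
}}

```text
time: 9.05
eef_pos: [0.4644, -0.0089, 0.0576]
tcp_rot: [0.983, 0.066, 0.171, -0.013]
contact_force: [0.5, 0.0, -2.5]
opening: 0.222
```

```bash
python3 -c "
from h import *
mount(.042)"
```

```text
t 9.05 eef [ 0.4644 -0.0089  0.0576] F [ 0.5  0.  -2.5] open 0.222 q [-0.32 -0.12  2.4   0.29  0.57  0.9 ]
 rotvec deg [ 0.13  2.19 -0.93]  shift now(tool) [ 20.2  65.9 -19.3]  shift after rot [ 19.8  66.2 -18.7] mm
 socket rel seated u,v,z mm [-52.7  65.2 -26.8]
```

>>> {"method": "apply_moves", "body": {
  "moves": [
    [[0.009,0.03,-0.01,0,1,-0.4,1],[0.008,0.032,-0.01,0,1,-0.4,1],[0,0,0,0,0,0,1],[0,0,0,0,0,0,1]]
  ]
}}

```text
time: 9.45
eef_pos: [0.4772, -0.0654, 0.0755]
tcp_rot: [0.98, 0.075, 0.183, -0.017]
contact_force: [-0.2, 0.3, -2.4]
opening: 0.216
```

```bash
python3 -c "
from h import *
mount(.042)"
```

```text
t 9.45 eef [ 0.4772 -0.0654  0.0755] F [-0.2  0.3 -2.4] open 0.216 q [-0.46 -0.12  2.36  0.37  0.63  0.69]
 rotvec deg [-0.37  0.87  0.07]  shift now(tool) [ 9.1  8.3 -3.9]  shift after rot [ 9.2  8.4 -3.7] mm
 socket rel seated u,v,z mm [-49.3   8.5  -7.5]
```

>>> {"method": "apply_moves", "body": {
  "moves": [
    [[0.009,0.0085,-0.005,0,0.9,0,1],[0,0,0,0,0,0,1]]
  ]
}}

```text
time: 9.65
eef_pos: [0.4842, -0.0705, 0.0819]
tcp_rot: [0.979, 0.076, 0.189, -0.019]
contact_force: [0.9, -0.6, -2.6]
opening: 0.218
```

```bash
python3 -c "
from h import *
mount(.030)
a=cv2.resize(ctrl.read_camera('top')[180:310,270:400,::-1],None,fx=4.5,fy=4.5,interpolation=cv2.INTER_CUBIC)
cv2.imwrite('pics/c6.png',a); mount(.030)"
```

```text
t 9.65 eef [ 0.4842 -0.0705  0.0819] F [ 0.9 -0.6 -2.6] open 0.218 q [-0.47 -0.11  2.34  0.39  0.64  0.66]
 rotvec deg [-0.55  0.1   0.19]  shift now(tool) [12.2  2.4  4.3]  shift after rot [12.2  2.3  4.4] mm
 socket rel seated u,v,z mm [-43.3   2.7  -0.3]
t 9.70 eef [ 0.483  -0.0697  0.0808] F [-0.1  0.2 -2.8] open 0.220 q [-0.47 -0.11  2.35  0.39  0.64  0.66]
 rotvec deg [-0.66  0.24  0.19]  shift now(tool) [13.7  3.4  3.7]  shift after rot [13.7  3.3  3.8] mm
 socket rel seated u,v,z mm [-44.4   3.7  -1.4]
```

View pics/c6.png

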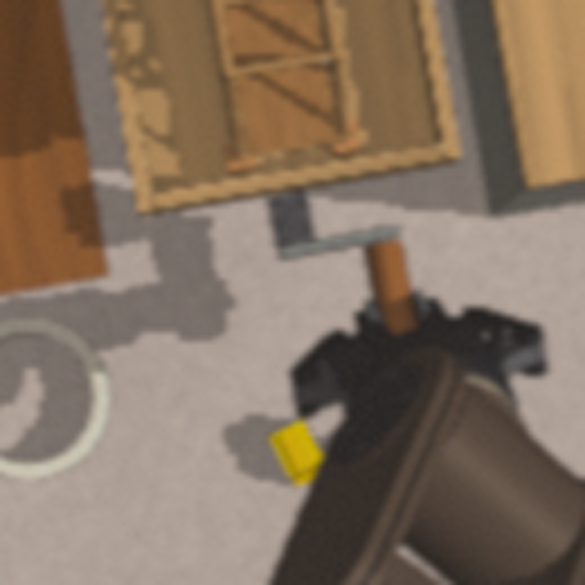

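```bash
python3 - <<'E'
from h import *
t=lambda c:(270+(c[0]+.5)/4.5-.5,180+(c[1]+.5)/4.5-.5)
for c,z in(((292,217),.092),((140,212),.208),((460,158),.208),((291,243),.084),((280,253),.092),((400,232),.092),((386,245),.09),((401,330),.09)):
    q=onz("top",t(c),z)-TIP; print(c,"rel tip u %.1f v %.1f"%(q@U*1e3,q@V*1e3))
E
```

```text
(292, 217) rel tip u -31.3 v 3.1
(140, 212) rel tip u -25.7 v 80.0
(460, 158) rel tip u -25.8 v -77.9
(291, 243) rel tip u -44.3 v 5.7
(280, 253) rel tip u -49.1 v 12.6
(400, 232) rel tip u -48.8 v -51.9
(386, 245) rel tip u -54.2 v -43.6
(401, 330) rel tip u -100.0 v -43.6
```

>>> {"method": "apply_moves", "body": {
  "moves": [
    [[0.0145,0.004,0.0045,0,0,0,1],[0.002,0.001,-0.001,0,0,0,1]]
  ]
}}

```text
time: 9.9
eef_pos: [0.4992, -0.0701, 0.0824]
tcp_rot: [0.979, 0.077, 0.186, -0.02]
contact_force: [0.5, -0.9, -1.9]
opening: 0.218
```

```bash
python3 -c "
from h import *
mount(.010)"
```

```text
t 9.90 eef [ 0.4992 -0.0701  0.0824] F [ 0.5 -0.9 -1.9] open 0.218 q [-0.45 -0.08  2.31  0.38  0.64  0.68]
 rotvec deg [-0.8   0.39  0.27]  shift now(tool) [16.8  0.6  6.6]  shift after rot [16.8  0.4  6.8] mm
 socket rel seated u,v,z mm [-28.5   1.    0.1]
```

>>> {"method": "apply_moves", "body": {
  "moves": [
    [[0.01,0.001,0.0035,0,0.2,0,1],[0.01,0.0005,0.0035,0,0.2,0,1]]
  ]
}}

```text
time: 10.1
eef_pos: [0.5171, -0.068, 0.0808]
tcp_rot: [0.979, 0.081, 0.185, -0.02]
contact_force: [-36.5, -26.1, 4.8]
opening: 0.221
```

```bash
python3 -c "
from h import *
mount(0)"
```

```text
t 10.10 eef [ 0.5171 -0.068   0.0808] F [-36.5 -26.1   4.8] open 0.221 q [-0.43 -0.03  2.27  0.37  0.63  0.7 ]
 rotvec deg [-0.84  0.56  0.68]  shift now(tool) [9.9 0.1 2.2]  shift after rot [ 9.9 -0.1  2.3] mm
 socket rel seated u,v,z mm [-10.8   0.8  -1.7]
```

>>> {"method": "apply_moves", "body": {
  "moves": [
    [[-0.001,0.004,-0.0025,0,0,0,1],[0.009,0.002,0.001,0,0,0,1]]
  ]
}}

```text
time: 10.3
eef_pos: [0.5223, -0.0712, 0.0821]
tcp_rot: [0.98, 0.082, 0.181, -0.022]
contact_force: [-3.8, 4.2, -2.7]
opening: 0.218
```

```bash
python3 -c "
from h import *
mount(0)"
```

```text
t 10.30 eef [ 0.5223 -0.0712  0.0821] F [-3.8  4.2 -2.7] open 0.218 q [-0.43 -0.01  2.25  0.36  0.64  0.71]
 rotvec deg [-1.14  1.05  0.8 ]  shift now(tool) [ 5.2 -4.   1.7]  shift after rot [ 5.1 -4.1  1.7] mm
 socket rel seated u,v,z mm [-6.3 -2.9 -0.7]
```

>>> {"method": "apply_moves", "body": {
  "moves": [
    [[0.009,0,0.003,0,0.5,0.4,1],[0.007,0,0.003,0,0,0,1]]
  ]
}}

```text
time: 10.5
eef_pos: [0.53, -0.0694, 0.0753]
tcp_rot: [0.981, 0.087, 0.171, -0.022]
contact_force: [-41.3, -28.3, 3.2]
opening: 0.22
```

```bash
python3 -c "
from h import *
mount(0)"
```

```text
t 10.50 eef [ 0.53   -0.0694  0.0753] F [-41.3 -28.3   3.2] open 0.220 q [-0.42  0.02  2.22  0.34  0.64  0.73]
 rotvec deg [-1.28  2.19  1.33]  shift now(tool) [ 0.2 -3.6 -7.4]  shift after rot [ 0.4 -3.5 -7.5] mm
 socket rel seated u,v,z mm [ 1.1 -1.8 -8.7]
```

```bash
python3 -c "
from h import *
a=cv2.resize(ctrl.read_camera('top')[180:310,270:400,::-1],None,fx=4,fy=4,interpolation=cv2.INTER_CUBIC)
b=cv2.resize(ctrl.read_camera('scene')[200:330,240:305,::-1],None,fx=4,fy=4,interpolation=cv2.INTER_CUBIC)
cv2.imwrite('pics/c7.png',np.hstack([a,b])); mount(0); print(ctrl.get_state()['wrist_torque'])"
```

```text
t 10.60 eef [ 0.5295 -0.0694  0.0745] F [-30.  -19.9   2.9] open 0.219 q [-0.42  0.02  2.22  0.34  0.64  0.73]
 rotvec deg [-1.35  2.21  1.18]  shift now(tool) [ 0.9 -3.5 -8.1]  shift after rot [ 1.1 -3.3 -8.1] mm
 socket rel seated u,v,z mm [ 0.7 -1.8 -9.5]
[-2.88439841  4.41541238 -0.37509531]
```

View pics/c7.png

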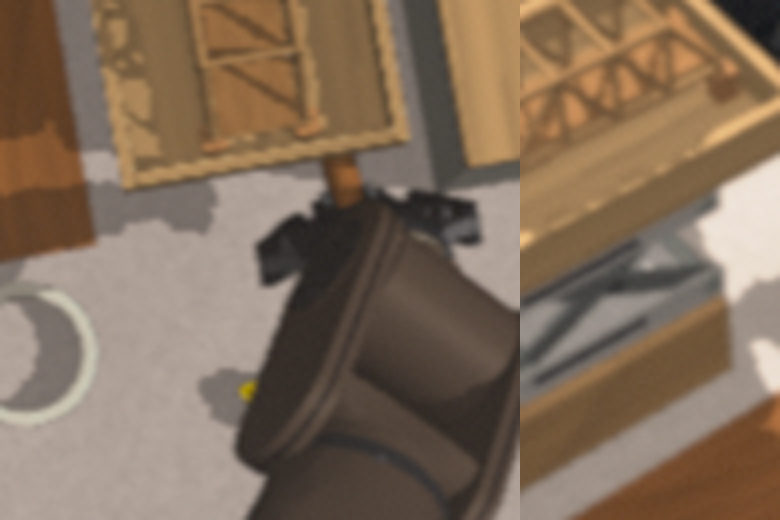

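The crank slid on until the axial force rose to about 35 N at u≈+0.7 mm, where bottoming is expected. The later dip of the TCP is the handle turning through the socket slack. The tray has not moved (corners in the same place). Now I'll write a winding helper.

```bash
cat > w.py <<'E'
from h import *
import sys
def phase():
    s=ctrl.get_state(); t=np.radians(22);up=np.array([0,0,1.])
    z=np.sin(t)*U-np.cos(t)*up;x=np.cos(t)*U+np.sin(t)*up;G=np.c_[x,np.cross(z,x),z]
    c=TIP+.009*U-.0027*V-G@OL+.045*V
    q=s["eef_pos"]-c; u,v,h=q@U*1e3,q@V*1e3,q[2]*1e3
    F=s["contact_force"]; r=R.from_quat(s["tcp_rot"])
    rv=(r.inv()*R.from_matrix(G)).as_rotvec(degrees=True)
    ph=np.degrees(np.arctan2(-h,-v))%360
    print("t %.2f u %.1f rad %.1f phi %.1f"%(s["time"],u,np.hypot(v,h),ph),"F uvz",np.round([F@U,F@V,F[2]],1),"rotvec",rv.round(1),"open %.3f q"%s["opening"],s["qpos"].round(2))
    return ph,u,rv,r
def plan(n,step=15,du=0,up=0.):
    ph,u,rv,r=phase()
    for i in range(n):
        a=np.radians(ph+step*i);b=np.radians(ph+step*(i+1))
        w=U*du+V*45*(np.cos(a)-np.cos(b))+np.array([0,0,45*(np.sin(a)-np.sin(b))+up])
        print((r.inv().apply(w)).round(1).tolist())
if __name__=="__main__": plan(*[float(x) if i else int(x) for i,x in enumerate(sys.argv[1:])])
E
python3 w.py 6 15 0 0.5
```

```text
t 10.60 u 2.0 rad 46.3 phi 9.9 F uvz [-32.7 -15.2   2.9] rotvec [-1.4  2.2  1.2] open 0.219 q [-0.42  0.02  2.22  0.34  0.64  0.73]
[-3.6, -3.3, 10.2]
[-3.1, -6.1, 9.0]
[-2.3, -8.5, 7.2]
[-1.5, -10.3, 4.9]
[-0.5, -11.4, 2.2]
[0.6, -11.7, -0.7]
```

>>> {"method": "apply_moves", "body": {
  "moves": [
    [[-0.004,-0.003,0.01,-0.3,0.6,0.3,1],[-0.003,-0.006,0.009,-0.3,0.6,0.3,1],[-0.002,-0.0085,0.007,-0.3,0.5,0.3,1],[-0.0015,-0.0105,0.005,-0.3,0.5,0.3,1]]
  ]
}}

```text
time: 11.0
eef_pos: [0.5234, -0.044, 0.0391]
tcp_rot: [0.98, 0.072, 0.187, -0.014]
contact_force: [-7.4, -6.8, -1.1]
opening: 0.221
```

```bash
python3 w.py 8 15 0 0.5
```

```text
t 11.00 u -0.3 rad 47.6 phi 65.5 F uvz [-8.4 -5.6 -1.1] rotvec [ 0.1  0.3 -0.2] open 0.221 q [-0.37  0.06  2.28  0.39  0.5   0.75]
[-1.1, -11.2, 2.7]
[0.0, -11.7, -0.1]
[1.1, -11.4, -2.9]
[2.2, -10.4, -5.6]
[3.1, -8.6, -7.9]
[3.8, -6.2, -9.7]
[4.3, -3.4, -10.9]
[4.5, -0.4, -11.4]
```

>>> {"method": "apply_moves", "body": {
  "moves": [
    [[-0.0005,-0.0115,0.003,0,0,0,1],[0.0005,-0.012,0,0,0,0,1],[0.0015,-0.0115,-0.003,0,0,0,1],[0.0025,-0.0105,-0.0055,0,0,0,1],[0.0035,-0.0085,-0.008,0,0,0,1],[0.004,-0.006,-0.0095,0,0,0,1],[0.0045,-0.0035,-0.011,0,0,0,1],[0.0045,-0.0005,-0.0115,0,0,0,1]]
  ]
}}

```text
time: 11.8
eef_pos: [0.512, 0.0226, 0.0811]
tcp_rot: [0.981, 0.063, 0.181, -0.017]
contact_force: [2.7, 1.9, -5.4]
opening: 0.222
```

```bash
python3 w.py 8 15 0 0.5
```

```text
t 11.80 u -1.5 rad 47.9 phi 178.4 F uvz [ 3.   1.5 -5.4] rotvec [-0.1  1.1 -1.3] open 0.222 q [-0.22 -0.06  2.29  0.24  0.58  1.04]
[4.4, 1.1, -11.4]
[4.2, 4.1, -10.7]
[3.7, 6.8, -9.4]
[3.0, 9.0, -7.4]
[2.1, 10.7, -5.0]
[1.1, 11.6, -2.2]
[0.0, 11.7, 0.6]
[-1.1, 11.0, 3.4]
```

>>> {"method": "apply_moves", "body": {
  "moves": [
    [[0.0055,0.001,-0.011,0,0.3,-0.3,1],[0.005,0.004,-0.0105,0,0.3,-0.3,1],[0.0045,0.007,-0.009,0,0.3,-0.3,1],[0.0035,0.009,-0.007,0,0.2,-0.3,1],[0.0025,0.0105,-0.005,0,0,0,1],[0.0015,0.0115,-0.002,0,0,0,1],[0.0005,0.0115,0.0005,0,0,0,1],[-0.001,0.011,0.0035,0,0,0,1]]
  ]
}}

```text
time: 12.6
eef_pos: [0.5235, -0.0425, 0.1223]
tcp_rot: [0.98, 0.072, 0.187, -0.02]
contact_force: [2.2, 7.9, -6.9]
opening: 0.213
```

```bash
python3 w.py 10 15 0 0.5
```

```text
t 12.60 u 0.0 rad 43.9 phi 294.5 F uvz [ 3.3  7.5 -6.9] rotvec [-0.6  0.3 -0.3] open 0.213 q [-0.37 -0.1   2.24  0.3   0.7   0.85]
[-2.1, 10.0, 5.2]
[-2.9, 8.1, 7.4]
[-3.6, 5.6, 9.1]
[-4.0, 2.8, 10.1]
[-4.2, -0.3, 10.5]
[-4.0, -3.3, 10.0]
[-3.5, -6.1, 8.9]
[-2.8, -8.5, 7.1]
[-1.9, -10.3, 4.8]
[-0.8, -11.4, 2.1]
```

>>> {"method": "apply_moves", "body": {
  "moves": [
    [[-0.0015,0.01,0.005,0,0,0,1],[-0.0025,0.008,0.0075,0,0,0,1],[-0.0035,0.0055,0.009,0,0,0,1],[-0.004,0.003,0.01,0,0,0,1],[-0.004,0,0.0105,0,0,0,1],[-0.004,-0.003,0.01,0,0,0,1],[-0.003,-0.006,0.009,0,0,0,1],[-0.0025,-0.0085,0.007,0,0,0,1],[-0.0015,-0.0105,0.005,0,0,0,1],[-0.0005,-0.0115,0.002,0,0,0,1]]
  ]
}}

```text
time: 13.6
eef_pos: [0.5212, -0.0492, 0.0488]
tcp_rot: [0.979, 0.081, 0.186, -0.004]
contact_force: [-4.3, -21.4, -15.1]
opening: 0.216
```

```bash
python3 w.py 10 15 0 0.5; python3 - <<'E'
from h import *
im=ctrl.read_camera("scene"); cv2.imwrite("pics/s1.png",im[:,:,::-1])
a=cv2.imread("pics/scene0.png").astype(np.float32)
# shift of tray side (near/far corner area) by phase correlation on a window of the tray's +y wall, and predicted
g=lambda i:cv2.cvtColor(np.float32(i),cv2.COLOR_BGR2GRAY)
w=(slice(205,280),slice(200,300)); h=cv2.createHanningWindow((100,75),cv2.CV_32F)
print("shift",cv2.phaseCorrelate(g(a)[w],g(im[:,:,::-1])[w],h))
p=[.66,.05,.2]; print("px per mm up",(proj("scene",[.66,.05,.21])-proj("scene",p))/10)
E
```

```text
t 13.60 u -3.2 rad 41.6 phi 54.0 F uvz [ -7.5 -20.5 -15.1] rotvec [0.9 0.6 1. ] open 0.216 q [-0.37  0.03  2.28  0.35  0.52  0.76]
[-1.7, -10.4, 4.6]
[-0.6, -11.5, 1.9]
[0.5, -11.7, -0.9]
[1.6, -11.2, -3.7]
[2.6, -9.9, -6.3]
[3.4, -7.9, -8.5]
[4.0, -5.4, -10.2]
[4.4, -2.5, -11.1]
[4.5, 0.6, -11.4]
[4.2, 3.6, -10.9]
shift ((-0.6497589260071095, -2.1808061129363807), 0.8066228141784668)
px per mm up [-0.0437193  -0.32634711]
```

>>> {"method": "apply_moves", "body": {
  "moves": [
    [[0,-0.0105,0.005,0.2,0.2,0.3,1],[0.001,-0.0115,0.0025,0.2,0.2,0.3,1],[0.002,-0.0115,0,0.2,0,0.2,1],[0.0025,-0.011,-0.003,0,0,0,1],[0.0035,-0.01,-0.006,0,0,0,1],[0.004,-0.008,-0.008,0,0,0,1],[0.005,-0.0055,-0.01,0,0,0,1],[0.005,-0.0025,-0.011,0,0,0,1],[0.005,0.0005,-0.0115,0,0,0,1],[0.005,0.0035,-0.011,0,0,0,1]]
  ]
}}

```text
time: 14.65
eef_pos: [0.5126, 0.0171, 0.1021]
tcp_rot: [0.982, 0.071, 0.176, -0.016]
contact_force: [2.6, 0.3, -7.1]
opening: 0.218
```

```bash
python3 w.py 10 15 0 0.5
```

```text
t 14.65 u -1.8 rad 46.7 phi 204.9 F uvz [ 2.6 -0.1 -7.1] rotvec [-0.3  1.6 -0.3] open 0.218 q [-0.23 -0.1   2.28  0.23  0.64  1.03]
[3.7, 6.2, -9.8]
[3.0, 8.6, -8.0]
[2.1, 10.4, -5.6]
[1.1, 11.4, -2.9]
[0.1, 11.7, -0.1]
[-1.0, 11.2, 2.8]
[-2.0, 10.0, 5.4]
[-2.8, 8.0, 7.6]
[-3.4, 5.5, 9.3]
[-3.8, 2.6, 10.3]
```

>>> {"method": "apply_moves", "body": {
  "moves": [
    [[0.005,0.006,-0.0095,0,0.5,0,1],[0.0045,0.0085,-0.0075,0,0.5,0,1],[0.0035,0.0105,-0.005,0,0.4,0,1],[0.0025,0.0115,-0.0025,0,0,0,1],[0.001,0.0115,0,0,0,0,1],[-0.0005,0.011,0.003,0,0,0,1],[-0.0015,0.01,0.0055,0,0,0,1],[-0.002,0.008,0.0075,0,0,0,1],[-0.003,0.0055,0.009,0,0,0,1],[-0.0035,0.003,0.01,0,0,0,1]]
  ]
}}

```text
time: 15.65
eef_pos: [0.5273, -0.0673, 0.0916]
tcp_rot: [0.98, 0.077, 0.18, -0.028]
contact_force: [-7.8, 1.5, 3.4]
opening: 0.218
```

```bash
python3 w.py 8 15 0 0.5;  python3 - <<'E'
from h import *
im=ctrl.read_camera("scene"); cv2.imwrite("pics/s2.png",im[:,:,::-1])
E
```

```text
t 15.65 u 0.1 rad 44.3 phi 348.0 F uvz [-7.5  2.6  3.4] rotvec [-1.6  1.1  0.1] open 0.218 q [-0.42 -0.02  2.23  0.36  0.67  0.74]
[-4.0, 1.2, 10.4]
[-3.9, -1.9, 10.4]
[-3.6, -4.8, 9.6]
[-3.0, -7.4, 8.1]
[-2.2, -9.5, 6.0]
[-1.2, -11.0, 3.5]
[-0.1, -11.7, 0.7]
[1.0, -11.6, -2.1]
```

```bash
cat > m.py <<'E'
from h import *
def lift(f,x0=205,x1=300,y0=195,y1=262):
    a=cv2.imread("pics/scene0.png");b=cv2.imread(f)
    P=np.array([[215,230],[235,262],[300,232]]) 
    f32=lambda i:cv2.resize(cv2.GaussianBlur(i,(0,0),.7),None,fx=8,fy=8,interpolation=cv2.INTER_CUBIC)
    A=f32(a[y0-15:y1+15,x0-15:x1+15]);B=f32(b[y0-15:y1+15,x0-15:x1+15])
    for name,(r0,r1,c0,c1) in dict(all=(y0,y1,x0,x1),bridge=(200,240,210,285),nearcorner=(245,268,215,245)).items():
        t=A[(r0-y0+15)*8:(r1-y0+15)*8,(c0-x0+15)*8:(c1-x0+15)*8]
        m=cv2.matchTemplate(B,t,cv2.TM_CCOEFF_NORMED);_,v,_,l=cv2.minMaxLoc(m)
        d=np.array(l)/8-[c0-x0+15,r0-y0+15]
        q=np.array([(c0+c1)/2,(r0+r1)/2]);X=onz("scene",q,.195);g=proj("scene",X+[0,0,.01])-proj("scene",X)
        print(name,"score %.3f"%v,"shift",d,"lift mm %.1f"%(d@g/(g@g)*10))
import sys;lift(sys.argv[1])
E
python3 m.py pics/s2.png; python3 m.py pics/s1.png
```

```text
all score 0.727 shift [-1.125 -4.25 ] lift mm 13.3
bridge score 0.939 shift [-0.75  -5.125] lift mm 15.8
nearcorner score 0.994 shift [-1. -5.] lift mm 15.5
all score 0.755 shift [-1.    -2.375] lift mm 7.6
bridge score 0.957 shift [-0.375 -3.   ] lift mm 9.2
nearcorner score 0.993 shift [-0.5   -2.875] lift mm 8.9
```

Camera lift (15.6 mm) agrees with the crank angle (708° → 15.6 mm). About 100° is left.

>>> {"method": "apply_moves", "body": {
  "moves": [
    [[-0.004,0.001,0.0105,-0.3,0.3,0,1],[-0.004,-0.002,0.0105,-0.3,0.3,0,1],[-0.0035,-0.005,0.0095,-0.3,0.2,0,1],[-0.003,-0.0075,0.008,-0.3,0,0,1],[-0.002,-0.0095,0.006,0,0,0,1],[-0.001,-0.011,0.0035,0,0,0,1],[0,-0.0115,0.0005,0,0,0,1]]
  ]
}}

```text
time: 16.4
eef_pos: [0.5195, -0.0392, 0.0415]
tcp_rot: [0.979, 0.074, 0.188, -0.006]
contact_force: [-4.0, -11.2, -11.5]
opening: 0.216
```

```bash
python3 w.py 2 12 0 0.5;  python3 - <<'E'
from h import *
im=ctrl.read_camera("scene"); cv2.imwrite("pics/s3.png",im[:,:,::-1])
E
python3 m.py pics/s3.png
```

```text
t 16.40 u -3.4 rad 43.3 phi 70.7 F uvz [ -5.7 -10.4 -11.5] rotvec [0.9 0.3 0.2] open 0.216 q [-0.35  0.04  2.29  0.35  0.49  0.78]
[-0.6, -9.2, 1.4]
[0.1, -9.4, -0.4]
all score 0.704 shift [-1. -5.] lift mm 15.5
bridge score 0.936 shift [-0.75  -5.875] lift mm 18.1
nearcorner score 0.991 shift [-1.125 -5.625] lift mm 17.4
```

>>> {"method": "apply_moves", "body": {
  "moves": [
    [[0.0015,-0.01,0.002,0,0,0,1],[0.0015,-0.003,0.0005,0,0,0,1]]
  ]
}}

```text
time: 16.65
eef_pos: [0.5182, -0.0289, 0.0376]
tcp_rot: [0.98, 0.07, 0.186, -0.006]
contact_force: [-3.4, -5.7, -7.2]
opening: 0.218
```

```bash
python3 w.py 1 12 0 0.5;  python3 - <<'E'
from h import *
im=ctrl.read_camera("scene"); cv2.imwrite("pics/s3.png",im[:,:,::-1])
E
python3 m.py pics/s3.png; cat >> m.py <<'E'
E
```

```text
t 16.65 u -3.1 rad 45.0 phi 85.0 F uvz [-4.2 -5.2 -7.2] rotvec [ 1.   0.6 -0.2] open 0.218 q [-0.33  0.05  2.29  0.33  0.48  0.83]
[0.2, -9.4, -0.8]
all score 0.681 shift [-1.   -5.25] lift mm 16.3
bridge score 0.935 shift [-0.75 -6.  ] lift mm 18.5
nearcorner score 0.991 shift [-1.125 -5.625] lift mm 17.4
```

>>> {"method": "apply_moves", "body": {
  "moves": [
    [[0.006,0,0.002,0,0,0,1],[0.004,0,0.001,0,0,0,1]]
  ]
}}

```text
time: 16.9
eef_pos: [0.5211, -0.0292, 0.0336]
tcp_rot: [0.982, 0.07, 0.178, -0.008]
contact_force: [-13.0, -4.0, 0.7]
opening: 0.213
```

```bash
python3 w.py 1 12 0 0.5
```

```text
t 16.90 u -0.3 rad 49.0 phi 84.5 F uvz [-13.5  -2.    0.7] rotvec [ 0.7  1.5 -0.4] open 0.213 q [-0.32  0.07  2.28  0.32  0.49  0.85]
[0.1, -9.4, -0.7]
```

>>> {"method": "apply_moves", "body": {
  "moves": [
    [[0,0,0,0,0,0,0.3],[0,0,0,0,0,0,-1],[0,0,0,0,0,0,-1],[0,0,-0.02,0,0,0,-1],[0,0,-0.04,0,0,0,-1],[0,0,-0.05,0,0,0,-1],[0,0,-0.04,0,0,0,-1]]
  ]
}}

```text
time: 17.6
eef_pos: [0.4739, -0.0412, 0.184]
tcp_rot: [0.98, 0.065, 0.187, -0.004]
contact_force: [0.8, -0.9, 0.5]
opening: 1.0
```

```bash
python3 - <<'E'
from h import *
for n in("scene","top"): cv2.imwrite(f"pics/{n}4.png",ctrl.read_camera(n)[:,:,::-1])
a=cv2.imread("pics/top4.png")[150:310,230:430];b=cv2.imread("pics/scene4.png")[140:300,150:350]
cv2.imwrite("pics/c8.png",np.hstack([cv2.resize(i,(400,320),interpolation=cv2.INTER_CUBIC) for i in(a,b)]))
target([.6,.2,.3],JY-np.pi/2,0)
E
python3 m.py pics/scene4.png
```

```text
t 17.70 eef [ 0.4771 -0.0425  0.1895] F [0.8 0.1 1.1] open 1.001 q [-0.39 -0.34  2.3   0.23  0.84  0.92]
 rotvec deg [-16.12 -18.53  87.85]  shift now(tool) [ 185.4 -222.   -49.4]  shift after rot [-221.4 -157.8 -110.5] mm
all score 0.750 shift [-0.625 -5.5  ] lift mm 16.9
bridge score 0.934 shift [-0.75 -6.  ] lift mm 18.5
nearcorner score 0.991 shift [-1.125 -5.625] lift mm 17.4
```

View pics/c8.png

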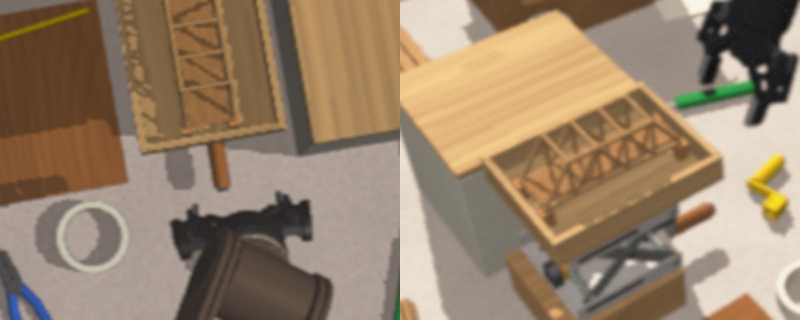

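```bash
python3 - <<'E'
from h import *
q=onz("top",(230+222.5/2,150+188/2),.040)-TIP; print(q@U,q@V)
s=[onz("scene",(150+713/2-200,140+212/2),z)-TIP for z in(.035,.045)]; print([(x@U,x@V) for x in s])
E
```

```text
-0.06947861439519219 -0.008517605483758149
[(np.float64(-0.06974340458402538), np.float64(-0.0017625469329534318)), (np.float64(-0.06435753830886182), np.float64(0.005843489483626484))]
```

The crank end sits at u = −69.5 mm, exactly the seated value, and the lift holds at about 17.7 mm. Next I go round to the tray's +y side with open fingers straddling along the wall.

>>> {"method": "apply_moves", "body": {
  "moves": [
    [[0,0,-0.04,0,-7.3,0,-1],[0,0,-0.04,0,-7.3,0,-1],[0,0,-0.04,0,-7.3,0,-1],[0,-0.04,-0.02,0,0,-8.5,-1],[0,-0.04,0,0,0,-8.5,-1],[0,-0.04,0,0,0,-8.5,-1],[0.02,-0.03,0,0,0,-8.5,-1],[0.02,-0.02,0,0,0,-8.5,-1],[0,0,0,0,0,-8.5,-1],[0,0,0,0,0,-8.5,-1],[0,0,0,0,0,-8.5,-1]]
  ]
}}

```text
time: 18.8
eef_pos: [0.4187, 0.1456, 0.3308]
tcp_rot: [0.787, 0.616, 0.003, 0.011]
contact_force: [-0.2, -0.6, -1.4]
opening: 1.0
```

```bash
cat >> h.py <<'E'
TRAY=np.array([.6454,-.0023,0])
E
python3 -c "
from h import *
target(TRAY+V*.120+[0,0,.30],JY+np.pi/2,0)"
```

```text
t 18.80 eef [0.4187 0.1456 0.3308] F [-0.2 -0.6 -1.4] open 1.000 q [ 0.11 -0.32  1.99 -0.02  1.45  0.36]
 rotvec deg [  1.07   0.77 -22.47]  shift now(tool) [ 22.  209.   34.9]  shift after rot [-60.2 202.1  30.8] mm
```

>>> {"method": "apply_moves", "body": {
  "moves": [
    [[0,0,0,0.4,0.3,-7.5,-1],[0,0,0,0.4,0.3,-7.5,-1],[0,0,0,0.3,0.2,-7.5,-1],[-0.01,0.04,0,0,0,0,-1],[-0.01,0.04,0,0,0,0,-1],[-0.01,0.04,0,0,0,0,-1],[-0.015,0.04,0.01,0,0,0,-1],[-0.015,0.035,0.02,0,0,0,-1],[0,0,0,0,0,0,-1]]
  ]
}}

```text
time: 19.7
eef_pos: [0.636, 0.1235, 0.3037]
tcp_rot: [0.642, 0.767, 0.011, 0.004]
contact_force: [-0.7, -0.8, -0.4]
opening: 1.003
```

```bash
python3 -c "
from h import *
target(TRAY+V*.110+[0,0,.190],JY+np.pi/2,0)"
```

```text
t 19.70 eef [0.636  0.1235 0.3037] F [-0.7 -0.8 -0.4] open 1.003 q [ 0.03  0.17  1.58  0.01  1.37 -0.15]
 rotvec deg [ 1.29 -0.49  1.58]  shift now(tool) [-16.4 -12.6 113.3]  shift after rot [-15.8  -9.5 113.7] mm
```

Now I descend beside the wall, keeping the v distance.

>>> {"method": "apply_moves", "body": {
  "moves": [
    [[0,-0.005,0.035,0.6,-0.2,0.8,-1],[0,-0.005,0.035,0.6,-0.2,0.8,-1],[0,0,0.03,0,0,0,-1],[0,0,0.01,0,0,0,-1],[0,0,0,0,0,0,-1]]
  ]
}}

```text
time: 20.2
eef_pos: [0.6316, 0.1237, 0.1932]
tcp_rot: [0.653, 0.758, 0.006, 0.002]
contact_force: [0.6, 0.5, 0.3]
opening: 0.998
```

```bash
python3 -c "
from h import *
target(TRAY+V*.095+[0,0,.190],JY+np.pi/2,0)"
```

```text
t 20.20 eef [0.6316 0.1237 0.1932] F [0.6 0.5 0.3] open 0.998 q [ 0.03  0.24  1.7   0.01  1.19 -0.12]
 rotvec deg [ 0.67 -0.22 -0.08]  shift now(tool) [-31.6  -5.2   3.1]  shift after rot [-31.6  -5.2   3.2] mm
```

>>> {"method": "apply_moves", "body": {
  "moves": [
    [[-0.015,-0.003,0.001,0,0,0,-1],[-0.012,-0.002,0,0,0,0,-1],[-0.012,0,0,0,0,0,-1],[-0.012,0,0,0,0,0,-1],[-0.012,0,0,0,0,0,-1],[-0.012,0,0,0,0,0,-1]]
  ]
}}

```text
time: 20.8
eef_pos: [0.6402, 0.0474, 0.1992]
tcp_rot: [0.652, 0.758, 0.012, 0.003]
contact_force: [-0.9, 7.6, -1.9]
opening: 1.002
```

```bash
python3 -c "
from h import *
target(TRAY-V*.124+[0,0,.190],JY+np.pi/2,0)
for n in('scene','top'): cv2.imwrite(f'pics/{n}5.png',ctrl.read_camera(n)[:,:,::-1])
a=cv2.imread('pics/top5.png')[90:250,230:430];b=cv2.imread('pics/scene5.png')[140:300,150:350]
cv2.imwrite('pics/c9.png',np.hstack([cv2.resize(i,(400,320),interpolation=cv2.INTER_CUBIC) for i in(a,b)]))
"
```

```text
t 20.80 eef [0.6402 0.0474 0.1992] F [-0.9  7.6 -1.9] open 1.002 q [-0.09  0.23  1.71  0.02  1.19 -0.25]
 rotvec deg [ 1.31 -0.65 -0.04]  shift now(tool) [-174.    -2.4    7.2]  shift after rot [-173.9   -2.3    9.2] mm
```

View pics/c9.png

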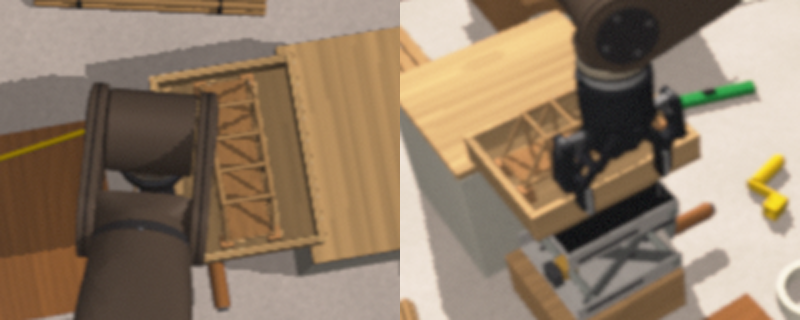

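The tray is sliding straight, its leading edge just reaching the plinth side, with 7.6 N push force. I'll continue and hold the height.

>>> {"method": "apply_moves", "body": {
  "moves": [
    [[-0.012,0,0.004,0.4,0,0,-1],[-0.012,0,0.003,0.4,0,0,-1],[-0.012,0,0.002,0.3,0,0,-1],[-0.012,0,0.001,0,0,0,-1],[-0.012,0,0.001,0,0,0,-1]]
  ]
}}

```text
time: 21.4
eef_pos: [0.6531, -0.0043, 0.198]
tcp_rot: [0.652, 0.758, 0.015, -0.005]
contact_force: [-0.1, 8.0, 2.9]
opening: 1.002
```

```bash
python3 -c "
from h import *
target(TRAY-V*.124+[0,0,.190],JY+np.pi/2,0)"
```

```text
t 21.40 eef [ 0.6531 -0.0043  0.198 ] F [-0.1  8.   2.9] open 1.002 q [-0.17  0.26  1.67  0.03  1.2  -0.34]
 rotvec deg [ 0.97 -1.6   0.04]  shift now(tool) [-121.    -7.6    4.5]  shift after rot [-120.9   -7.4    8. ] mm
```

>>> {"method": "apply_moves", "body": {
  "moves": [
    [[-0.012,-0.001,0.002,0.3,-0.4,0,-1],[-0.012,-0.001,0.002,0.3,-0.4,0,-1],[-0.012,-0.001,0.002,0.3,-0.4,0,-1],[-0.012,-0.001,0.002,0,-0.3,0,-1],[-0.012,-0.001,0.001,0,0,0,-1],[-0.012,-0.001,0.001,0,0,0,-1]]
  ]
}}

```text
time: 22.0
eef_pos: [0.6626, -0.0651, 0.1976]
tcp_rot: [0.65, 0.76, 0.013, -0.004]
contact_force: [-0.8, 8.9, 3.9]
opening: 1.002
```

```bash
python3 -c "
from h import *
target(TRAY-V*.124+[0,0,.190],JY+np.pi/2,0)
for n in('scene','top'): cv2.imwrite(f'pics/{n}6.png',ctrl.read_camera(n)[:,:,::-1])
a=cv2.imread('pics/top6.png')[90:250,280:480];b=cv2.imread('pics/scene6.png')[130:290,140:340]
cv2.imwrite('pics/c10.png',np.hstack([cv2.resize(i,(400,320),interpolation=cv2.INTER_CUBIC) for i in(a,b)]))
"
```

```text
t 22.00 eef [ 0.6626 -0.0651  0.1976] F [-0.8  8.9  3.9] open 1.002 q [-0.26  0.29  1.64  0.03  1.21 -0.43]
 rotvec deg [ 0.9  -1.32  0.33]  shift now(tool) [-59.5  -8.1   6.1]  shift after rot [-59.4  -7.6   7.6] mm
```

View pics/c10.png

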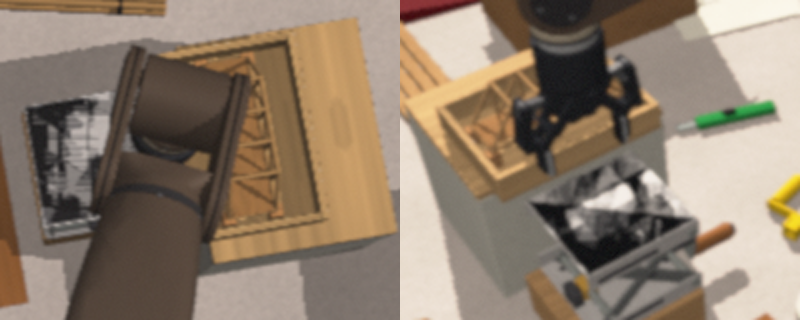

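The tray is mostly on the plinth, flat and straight, with 59 mm to go.

>>> {"method": "apply_moves", "body": {
  "moves": [
    [[-0.012,-0.001,0.003,0.3,-0.4,0,-1],[-0.012,-0.001,0.002,0.3,-0.4,0,-1],[-0.012,-0.001,0.002,0,-0.4,0,-1],[-0.012,-0.001,0.001,0,0,0,-1],[-0.006,0,0,0,0,0,-1]]
  ]
}}

```text
time: 22.6
eef_pos: [0.6699, -0.1098, 0.1973]
tcp_rot: [0.648, 0.761, 0.01, -0.001]
contact_force: [-1.1, 6.0, -0.0]
opening: 0.999
```

```bash
python3 -c "
from h import *
target(TRAY-V*.124+[0,0,.190],JY+np.pi/2,0)"
```

```text
t 22.60 eef [ 0.6699 -0.1098  0.1973] F [-1.1  6.  -0. ] open 0.999 q [-0.32  0.32  1.6   0.02  1.22 -0.49]
 rotvec deg [ 0.82 -0.89  0.55]  shift now(tool) [-14.   -8.4   6.9]  shift after rot [-14.   -8.2   7.3] mm
```

>>> {"method": "apply_moves", "body": {
  "moves": [
    [[-0.012,0,0.001,0,0,0,-1],[0.015,0,0,0,0,0,-1],[0.02,0,0,0,0,0,-1],[0.03,0,0,0,0,0,-1],[0.02,0,-0.03,0,0,0,-1],[0,0,-0.05,0,0,0,-1],[0,0,-0.05,0,0,0,-1],[0.05,-0.03,0,0,0,0,-1],[0.05,-0.04,0,0,0,0,-1],[0.05,-0.04,0,0,0,0,-1],[0.05,-0.04,0,0,0,0,-1]]
  ]
}}

```text
time: 23.7
eef_pos: [0.5082, 0.109, 0.3277]
tcp_rot: [0.648, 0.762, 0.006, 0.003]
contact_force: [0.9, 0.3, 0.4]
opening: 1.0
```

```bash
python3 -c "
from h import *
target(TRAY-V*.124+[0,0,.190],JY+np.pi/2,0)
for n in('scene','top'): cv2.imwrite(f'pics/{n}7.png',ctrl.read_camera(n)[:,:,::-1])
a=cv2.imread('pics/top7.png')[90:240,340:490]
b=cv2.imread('pics/scene7.png')[130:280,140:240]
cv2.imwrite('pics/c11.png',np.hstack([cv2.resize(i,None,fx=3,fy=3,interpolation=cv2.INTER_CUBIC) for i in(a,b)]))
"
```

```text
t 23.70 eef [0.5082 0.109  0.3277] F [0.9 0.3 0.4] open 1.000 q [ 0.01 -0.13  1.84  0.01  1.41 -0.15]
 rotvec deg [ 0.77 -0.24  0.6 ]  shift now(tool) [-256.3  114.4  138.3]  shift after rot [-254.5  119.   137.7] mm
```

```bash
cat > t.py <<'E'
from h import *
np.set_printoptions(precision=4,suppress=True)
def track(f):
    a=cv2.imread("pics/top0.png");b=cv2.imread(f);k=6
    B=cv2.resize(b[80:240,290:490],None,fx=k,fy=k,interpolation=cv2.INTER_CUBIC)
    P={"br_top":(138,160,312,344),"br_bot":(185,215,322,350),"bridge":(134,216,310,348),"right_rim":(135,210,345,368)}
    out={}
    for n,(r0,r1,c0,c1) in P.items():
        t=cv2.resize(a[r0:r1,c0:c1],None,fx=k,fy=k,interpolation=cv2.INTER_CUBIC)
        m=cv2.matchTemplate(B,t,cv2.TM_CCOEFF_NORMED);_,v,_,l=cv2.minMaxLoc(m)
        c=np.array([(c0+c1-1)/2,(r0+r1-1)/2]); d=np.array([290,80])+np.array(l)/k-[c0,r0]
        h=.033 if n=="right_rim" else .06
        A0=onz("top",c,.166+h);A1=onz("top",c+d,.1836+h)
        out[n]=(A0,A1);print(n,"score %.3f"%v,"disp u %.1f v %.1f"%tuple(((A1-A0)@U*1e3,(A1-A0)@V*1e3)))
    d0=out["br_top"][0]-out["br_bot"][0];d1=out["br_top"][1]-out["br_bot"][1]
    print("turn deg",np.degrees(np.arctan2(d1[1],d1[0])-np.arctan2(d0[1],d0[0])))
import sys;track(sys.argv[1])
E
python3 t.py pics/top7.png; python3 - <<'E'
from h import *
# independent: rim edge profiles across tray on plinth, printed along the V line through tray centre in top image
im=cv2.cvtColor(cv2.imread("pics/top7.png"),cv2.COLOR_BGR2GRAY)
st=[ctrl.get_state()["contact_force"],ctrl.get_state()["opening"]];print(st)
PC=np.array([.6773,-.2153,0])
for name,D,O,half in(("v",V,U,.115),("u",U,V,.14)):
    s=np.arange(-half,half,.001); prof=[]
    for x in s:
        q=[proj("top",PC+x*D+o*O+[0,0,.2255]) for o in np.linspace(-.05,.05,21)]
        q=np.float32(q); prof.append(cv2.remap(im,q[:,0:1],q[:,1:2],cv2.INTER_LINEAR).mean())
    g=np.gradient(cv2.GaussianBlur(np.float32(prof)[:,None],(0,0),1.2)[:,0]); i=[j for j in range(1,len(g)-1) if abs(g[j])>2 and abs(g[j])>=abs(g[j-1]) and abs(g[j])>=abs(g[j+1])]
    print(name,[(int(round(s[j]*1e3)),round(float(g[j]),1)) for j in i])
E
```

```text
br_top score 0.663 disp u 8.6 v -216.4
br_bot score 0.567 disp u 7.4 v -210.7
bridge score 0.553 disp u 7.3 v -215.8
right_rim score 0.290 disp u 3.5 v -214.9
turn deg -2.8131289441026563
[array([ 0.82026477, -1.02006645,  0.24863544]), 1.0027764393698309]
v [(-69, -14.3), (-61, 7.3), (-37, 2.5), (-32, -6.0), (-26, 3.1), (17, 3.4), (23, -8.4), (33, 3.9), (71, 2.1), (83, -8.1), (88, 7.0), (110, -5.9)]
u [(-137, -7.6), (-125, 10.4), (-100, -9.6), (-95, 9.0), (-88, -8.0), (-44, -2.1), (-38, 3.4), (-34, -2.5), (-3, 3.2), (1, -2.3), (32, 3.4), (67, 2.7), (99, -8.0), (106, 13.1), (112, -2.6), (117, 7.3)]
```

```bash
python3 - <<'E'
from h import *
a,b=cv2.imread("pics/scene4.png"),cv2.imread("pics/scene7.png")
t=a[235:265,312:362] if False else a[228:262,285:345]
m=cv2.matchTemplate(b[213:277,270:360],t,cv2.TM_CCOEFF_NORMED);print("jack+grip patch scene4->7 score,offset",cv2.minMaxLoc(m)[1],np.array(cv2.minMaxLoc(m)[3])-15)
a,b=cv2.imread("pics/top0.png"),cv2.imread("pics/top7.png")
for n,(x,y,w,h) in dict(pliers=(222,270,48,65),cutter=(422,252,22,72),tape=(255,245,42,44),tumA=(130,232,44,36),tumB=(480,196,40,36),glue=(130,186,34,28)).items():
    m=cv2.matchTemplate(b[y-12:y+h+12,x-12:x+w+12],a[y:y+h,x:x+w],cv2.TM_CCOEFF_NORMED);_,v,_,l=cv2.minMaxLoc(m);print(n,"%.2f"%v,np.array(l)-12)
ctrl.sign_off()
E
```

```text
jack+grip patch scene4->7 score,offset 0.7640199661254883 [0 0]
pliers 0.31 [ -2 -12]
cutter 1.00 [0 0]
tape 0.23 [ 12 -11]
tumA 1.00 [0 0]
tumB 1.00 [0 0]
glue 0.98 [0 0]
the job is handed in; nothing more can be done
```

The job is handed in after about 24 s of robot time. The crank is on the shaft, the jack is wound up, and the tray stands on the plinth. I could not confirm every point in the last checks.

**What I did**
- **Plinth height:** I touched the plinth top with the shut fingers and got 183.5 mm. The cameras suggested about 180–182 mm, and I trusted the touch.
- **Crank:** I fitted it and pushed until it bottomed. After letting go, the end of the grip was 69.5 mm from the shaft tip, which is the fully seated position.
- **Jack:** I wound about 2.2 turns. The crank angle gives 17.7 mm of lift and the camera gave 17.4–18.5 mm. That puts the jack top at about 183.7 mm, level to a hair high by the touch value.
- **Tray:** I pushed it across with two open fingers on its wall, using about 8 N. It stayed flat and straight in the pictures.

**Last checks**
- **Tray position:** it is about 7 mm off the plinth's centre in x and 0–3 mm in y. The turn came out at about 1–3°. These come from weak picture matches (scores 0.55–0.66), but all are well inside the limits. I could not view the final picture because the limit was reached.
- **Jack and crank:** no movement showed while the tray was pushed (match score 0.76).
- **Other things:** the cutter, both tumblers and the glue had not moved.
- **Not confirmed:** the pliers and the tape did not match in the last top view, probably because the arm hid them. I did not go near the pliers, and the tape looked in place each time it was last in view.
- **Robot:** the gripper is open, clear of everything, and reads no contact force.

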